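Turn set agar dishes over with their lids on and stack them

ROBOT

A 6-joint arm with a two-finger parallel gripper is mounted at the origin on a cart in front of the work surface, level with it; the furniture and walls round the work are solid. World frame = base frame: x ahead of the robot, y to its left, z up, the work surface at z = 0. Lengths are in mm, angles in rad, forces in N, time in s.
With the tool pointing down it reaches from about 225 to 875 mm from the base axis. Payload 3.4 kg.
Tool frame: the origin (TCP) lies on the mounting face of the last link; the fingertips stand 173 mm ahead of it and the grasp point (between the pads) lies 155 mm ahead of it; z points along the fingers, y is the line along which they close (so a half turn about z gives the same grasp; the last joint's range is limited). The gripper opens to 85 mm and grips with 20 to 120 N. Pads are 22 mm wide; open, the fingers measure 114 mm over their backs; the gripper's body (76 mm by 85 mm) begins 54 mm behind the grasp point. The pads swing forward as they close: fully open they stand 13 mm farther back than shut.
Start: joints at [-1.245, 0.276, 1.505, -0, 1.361, -0.121], TCP at [248.446, -518.574, 404.728] pointing down, gripper open.
Joint ranges: [-2.89, 2.89], [-0.75, 2.08], [0.22, 2.7], [-1.18, 4.32], [0.11, 2.71], [-2.7, 2.7]. Speed limits (rad/s): [2.57, 2.57, 3.14, 3.14, 3.14, 3.14].

INTERFACE

Orientations are given as a rotation vector (axis times angle).
In Python, from plant import sensors, cams, ctrl gives the robot as it stands. The module is installed in compiled form; this text tells all that it offers.
- The arm moves only by the tool carry_out, never from a script. Its argument "series" is a list of rows, each a list of 7 numbers: the closure, from -1 (fully open) to 1 (shut), then the shift along the tool's x, y, z in cm, then the turn, a rotation vector about the tool's x, y, z in rad. A call has 1 to 8 rows; each row shifts and turns the commanded pose from where the row before left it, along the tool's axes as they then stand; what a row does not reach is not made up. A row lasts 1/12 s, in which the tool goes at most 41.7 mm and 7.16 degrees, less where a joint would pass 70% of its speed; a pose out of reach is approached as far as the arm can. A call is refused whole if a number of a shift passes 4.17 or a number of a turn 0.125, either way. A call with a gripper value outside its range is refused whole. The fingers move at their own pace and stop on an object; the grip force is fixed at half the most. Time passes only in rows, so rows that do not move let the fingers close. It gives the time, the measured TCP pose, the force, the opening and the grip force at its end, in the units of the state.
- sensors.observe(): the state, without advancing time (a new reading comes with each control period).
- cams.capture(name): name is "scene" or "side" or "wrist"; returns a dict with "pixels" (384x512x3 uint8, blue, green, red), "K" (3x3 intrinsics, pixels), "pose" (4x4, takes a point from camera to world coordinates); the wrist camera has in their place "T_tool_cam" (4x4, takes a point from camera to tool coordinates, whose origin is the TCP and whose axes are the flange's). Camera axes: x right, y up, looking along -z (the intrinsics and any distortion apply to the point x, -y, -z); pixel columns grow to the right and rows downward; lengths in mm; the calibration is good to about 2 mm. A picture is of the moment at which its call begins: read the wrist's pose just before it. There is no depth.
- ctrl.job_done(): hands the job in; it is judged then, once.
The state is a dict: "time_s": time; "joint_positions": joint angles; "qvel": joint speeds; "joint_torque": joint torques, N m; "position": TCP position; "ee_rot": TCP orientation; "contact_force": force on the tool from outside, world axes, zero at the start; "torque": the same for the moment, N m; "opening": finger opening in mm; "gripper_force": force on a finger pad.
Only numpy, scipy, OpenCV 4.12 (cv2) and the standard library are available. Lean on these libraries where they do the work, as an engineer would, in place of code of your own. Each camera call takes 0.05 s, during which the arm holds its last target. There are 200 camera calls.

TASK

The agar in the two lidded dishes on the left has set: turn each dish upside down, base and lid held together, and stack them both on the dish that already lies upside down on the right, so that the stacking rims nest and the pile sits flat and straight. A lid must never come away and a dish must never be dropped; leave the pipette, the tape roll and the slide box alone. The wire stand in the middle will hold a closed dish on edge while you change your grip.

Things in the scene. Friction and masses are not known exactly. Their poses are not given: they have to be found in the camera images.
- dish_a: base of the nearer agar dish; clear, 60 mm across, closed 23 mm high, at first lid up on the bench. Grip ring z 0 to 7, flush with the lid's skirt (both 60 mm across): fingers hold base and lid only if they reach both; a 30 N grip suits. Underside: recess 49 mm across, 3.5 deep, for the next dish's rim. Origin: centre of the underside, +z towards the lid. 50 g, +40 or -30 percent
- lid_a: loose lid of the nearer dish, 20 g: skirt z 8.5 to 20, then stacking rim z 20 to 23, 46 mm across, tapering to 43; 1.2 mm side play on the base, lifts straight off. Origin: the point where the base's origin lies when the lid is fully on, +z out through the lid's top: closed, lid and base read the same but for yaw
- dish_b: base of the farther agar dish; clear, 60 mm across, closed 23 mm high, at first lid up on the bench. Grip ring z 0 to 7, flush with the lid's skirt (both 60 mm across): fingers hold base and lid only if they reach both; a 30 N grip suits. Underside: recess 49 mm across, 3.5 deep, for the next dish's rim. Origin: centre of the underside, +z towards the lid. 50 g, +40 or -30 percent
- lid_b: loose lid of the farther dish, 20 g: skirt z 8.5 to 20, then stacking rim z 20 to 23, 46 mm across, tapering to 43; 1.2 mm side play on the base, lifts straight off. Origin: the point where the base's origin lies when the lid is fully on, +z out through the lid's top: closed, lid and base read the same but for yaw
- stack_dish: third dish, same shape, one piece, already upside down on its rim, loose at the right: foot of the pile. Origin: centre of its lower side, z up; upper face with the recess at z 23 mm. A nested dish has its base's underside 43 mm above this origin, the next 63 mm; not nested, up to 3 mm more. The rim has 1.7 mm play each side in the recess
- stand: fixed stand of 4 mm steel wire that holds a closed dish on edge. Origin: centre of footprint, z up; 84 x 72 mm (y, x), 73 high. The dish's rim rests on rails at x +-20 mm (tops at z 12), its axis along y, lid to either side; its faces stand between two hoops (x -12 to 12), 26.4 mm apart up to z 58, flared to 37 apart at z 73. The dish's two ends along x stay free for fingers
- slot (a point): where the centre of a dish on edge in the stand comes to rest: 35 mm above the bench, mid-thickness (the dish has 1.7 mm play each way along its axis). Axes as the stand's
- pipette: bystander: pipette lying on the bench at the left, 220 x 29 x 40 mm; origin under its middle
- tape_roll: bystander: roll of tape lying flat at the far left, 84 mm across, 19 high; origin under its middle
- slide_box: bystander: small box of slides, 30 x 78 x 26 mm, at the far right; origin under its middle

How it is judged (in metres and radians):
At the end, for the whole second after the job is handed in: Both dishes upside down (within 5 degrees) in one pile on the third dish, in either order: rims nested (each axis within 3 mm of the one below, base undersides 41.5 to 44.5 and 61 to 65 mm above the foot of the pile), lids on (within 3 mm), all at rest (((angle between each of dish_a, dish_b's own z axis and vertical above 3.05 rad and horizontal distance between dish_a and stack_dish below 0.003 m and z of dish_a in the frame of stack_dish between 0.0415 and 0.0445 m and distance between lid_a and dish_a below 0.003 m and linear speed of each of dish_a, lid_a, dish_b, lid_b below 0.02 m/s and horizontal distance between dish_b and dish_a below 0.003 m and z of dish_b in the frame of stack_dish between 0.061 and 0.065 m and distance between lid_b and dish_b below 0.003 m) or (angle between each of dish_b, dish_a's own z axis and vertical above 3.05 rad and horizontal distance between dish_b and stack_dish below 0.003 m and z of dish_b in the frame of stack_dish between 0.0415 and 0.0445 m and distance between lid_b and dish_b below 0.003 m and linear speed of each of dish_b, lid_b, dish_a, lid_a below 0.02 m/s and horizontal distance between dish_a and dish_b below 0.003 m and z of dish_a in the frame of stack_dish between 0.061 and 0.065 m and distance between lid_a and dish_a below 0.003 m)) and angle between stack_dish's own z axis and vertical below 0.06 rad); the robot touches nothing.
It fails at once if the lid of a dish comes more than 8 mm away from its base (distance between lid_a and dish_a above 0.008 m or distance between lid_b and dish_b above 0.008 m).
It fails at once if a dish or lid is dropped: it moves faster than 0.35 m/s (a fall of over 6 mm) with no finger on it (((linear speed of dish_a above 0.35 m/s and contact force between the fingers and dish_a below 0.3 N and contact force between the fingers and lid_a below 0.3 N) or (linear speed of lid_a above 0.35 m/s and contact force between the fingers and dish_a below 0.3 N and contact force between the fingers and lid_a below 0.3 N)) or ((linear speed of dish_b above 0.35 m/s and contact force between the fingers and dish_b below 0.3 N and contact force between the fingers and lid_b below 0.3 N) or (linear speed of lid_b above 0.35 m/s and contact force between the fingers and dish_b below 0.3 N and contact force between the fingers and lid_b below 0.3 N))).
It fails at once if the pipette, tape roll or slide box is moved more than 20 mm (distance of any of pipette, tape_roll, slide_box from where it was at the start of the episode above 0.02 m).
It also fails if it takes over 72 s, if anything falls off the work surface, if the arm or the gripper's body presses on something with over 40 N, if the wrist force passes 120 N, or if a joint passes its speed limit or range.

## Working session

There is one attempt and no reset: what is moved stays moved. The work goes in short steps, Python scripts to look and compute and a tool call to move; the robot and the scene stay as the last step left them, time stands still between calls to the robot, and variables do not carry over. Pictures are saved under pics/ and viewed, at most 10 in all, crops included, and the job is handed in when it is done.

Besides the shell and the picture viewer there is one more tool, called after "Emit:" by a JSON object that holds its "method" and its "body". carry_out: Moves the arm, as the interface text tells. Its arguments: {"type":"object","properties":{"series":{"type":"array"}},"required":["series"]}

```bash
mkdir -p pics; cat > h.py <<'E'
import numpy as np, cv2
from scipy.spatial.transform import Rotation as R
from plant import sensors, cams, ctrl
def cap(n):
    s=sensors.observe(); c=cams.capture(n)
    if 'pose' in c: T=np.array(c['pose'])
    else:
        B=np.eye(4);B[:3,:3]=R.from_rotvec(s['ee_rot']).as_matrix();B[:3,3]=s['position'];T=B@np.array(c['T_tool_cam'])
    return c['pixels'],np.array(c['K']),T,c
def ray(K,T,uv,dist=None):
    p=cv2.undistortPoints(np.array([[uv]],float),K,dist)[0,0]
    d=T[:3,:3]@np.array([p[0],-p[1],-1.]);return T[:3,3],d
def onz(K,T,uv,z,dist=None):
    o,d=ray(K,T,uv,dist);return o+d*(z-o[2])/d[2]
def proj(K,T,P):
    q=np.linalg.inv(T)@np.append(P,1);return K[0,0]*q[0]/-q[2]+K[0,2],K[1,1]*-q[1]/-q[2]+K[1,2]
def tri(r1,r2):
    (a,d),(b,e)=r1,r2;t=np.linalg.lstsq(np.c_[d,-e],b-a,rcond=None)[0]
    return (a+d*t[0]+b+e*t[1])/2,np.linalg.norm(a+d*t[0]-b-e*t[1])
E
python3 - <<'E'
from h import *
print(sensors.observe())
for n in('scene','side','wrist'):
    im,K,T,c=cap(n);cv2.imwrite(f'pics/{n}0.png',im);print(n,list(c),K.round(1).tolist(),T.round(3).tolist())
    print({k:v for k,v in c.items() if k not in('pixels','K','pose')})
a=[cv2.imread(f'pics/{n}0.png') for n in('scene','side')]
E
```

```text
{'time_s': 0.0, 'joint_positions': array([-1.24498544e+00,  2.76632384e-01,  1.50612556e+00,  8.22891211e-06,
        1.36067570e+00, -1.20988474e-01]), 'qvel': array([-3.70101766e-04, -7.71312051e-04, -3.56426946e-04, -9.21510951e-04,
        1.37827791e-04, -1.55170305e-05]), 'joint_torque': array([-1.81007584e-05, -4.16775262e+01, -2.45805770e+01, -4.16543098e-04,
        1.11028960e-02, -1.48342275e-05]), 'position': array([ 248.38622133, -518.36712623,  403.82109828]), 'ee_rot': array([-3.06173771e+00, -6.95599030e-01,  2.82899992e-04]), 'contact_force': array([ 1.06649047,  0.3277748 , -0.52306683]), 'torque': array([-0.00995748, -0.00531002,  0.00945186]), 'gripper_force': 0.0, 'opening': 85.36872831061869}
scene ['pixels', 'K', 'pose'] [[372.3, 0.0, 259.0], [0.0, 372.3, 193.0], [0.0, 0.0, 1.0]] [[-0.825, 0.327, -0.46, 116.722], [-0.564, -0.512, 0.648, 635.035], [-0.024, 0.794, 0.607, 670.968], [0.0, 0.0, 0.0, 1.0]]
{}
side ['pixels', 'K', 'pose'] [[346.9, 0.0, 260.4], [0.0, 346.9, 190.3], [0.0, 0.0, 1.0]] [[0.999, 0.012, -0.052, 521.714], [-0.051, 0.522, -0.851, -1003.695], [0.017, 0.853, 0.522, 667.339], [0.0, 0.0, 0.0, 1.0]]
{}
wrist ['pixels', 'K', 'T_tool_cam'] [[288.0, 0.0, 254.3], [0.0, 288.0, 190.7], [0.0, 0.0, 1.0]] [[0.432, 0.859, 0.274, 318.993], [-0.902, 0.412, 0.13, -485.264], [-0.001, -0.303, 0.953, 372.19], [0.0, 0.0, 0.0, 1.0]]
{'T_tool_cam': array([[-4.05227158e-04,  9.52792354e-01,  3.03622406e-01,
         7.79704295e+01],
       [ 9.99999875e-01,  4.75183090e-04, -1.56522402e-04,
         6.83066035e-01],
       [-2.93409581e-04,  3.03622304e-01, -9.52792428e-01,
         3.17636743e+01],
       [ 0.00000000e+00,  0.00000000e+00,  0.00000000e+00,
         1.00000000e+00]])}
```

View pics/scene0.png

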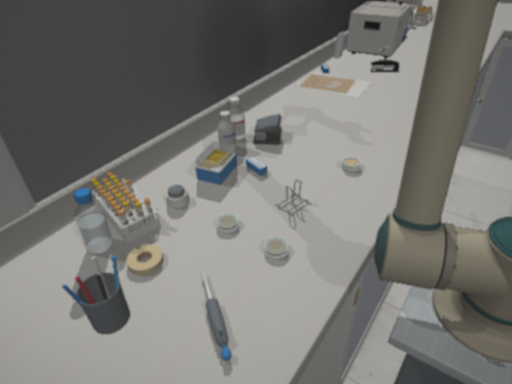

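View pics/side0.png

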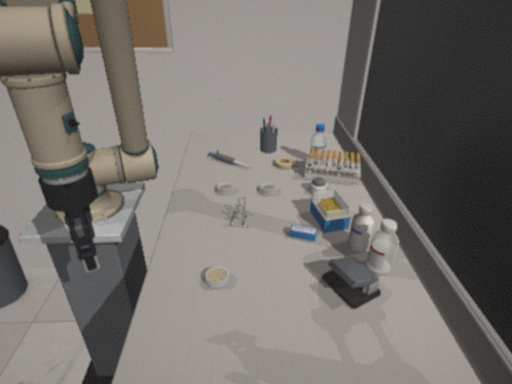

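The scene view shows dish_a at about (276,248), dish_b (228,224), stand (293,203) and stack dish (351,164). In the side view they are at (226,188), (269,188), (238,215) and (217,276).

```bash
python3 - <<'E'
from h import *
S=cap('scene');D=cap('side')
for n,a,b in(('a',(276,248),(226,188)),('b',(228,224),(269,188)),('stack',(351,164),(217,276)),('stand',(293,203),(238,215)),('box',(257,166),(303,232)),('pip',(215,318),(230,159)),('tape',(146,259),(284,162))):
    p,e=tri(ray(S[1],S[2],a),ray(D[1],D[2],b));print(n,p.round(1),round(e,1),onz(S[1],S[2],a,12).round(1),onz(D[1],D[2],b,12).round(1))
E
```

```text
a [460.9  89.    8.3] 3.7 [457.   92.1  12. ] [462.9  84.3  12. ]
b [617.   83.3   8.3] 7.4 [609.7  87.1  12. ] [619.9  80.7  12. ]
stack [ 454.2 -353.7   12. ] 0.5 [ 453.9 -353.7   12. ] [ 454.4 -353.6   12. ]
stand [508.9 -82.7  10.5] 3.7 [510.1 -81.3  12. ] [507.2 -85.9  12. ]
box [ 703.3 -182.    13.1] 1.9 [ 703. -183.   12.] [ 704.5 -179.8   12. ]
pip [465.6 323.8   7.8] 13.4 [456.1 325.5  12. ] [471.9 321.6  12. ]
tape [698.4 291.4  11.3] 0.5 [698.1 291.8  12. ] [698.  289.7  12. ]
```

Emit:
{"method": "carry_out", "body": {"series": [[-1,3.4,-1.3,1.2,0,0,0],[-1,3.4,-1.3,1.2,0,0,0],[-1,3.4,-1.3,1.2,0,0,0],[-1,3.4,-1.3,1.2,0,0,0],[-1,3.4,-1.3,1.2,0,0,0],[-1,3.4,-1.3,1.2,0,0,0],[-1,3.4,-1.3,1.2,0,0,0],[-1,0,0,0,0,0,0]]}}

```text
time_s: 0.92
position: [426.3, -328.7, 318.4]
ee_rot: [-3.056, -0.702, -0.001]
contact_force: [-0.1, -1.4, 0.7]
opening: 85.5
gripper_force: 0.0
```

```bash
cat > snap.py <<'E'
import sys;from h import *;import pickle
n=sys.argv[1];s=sensors.observe();c=cap('wrist');cv2.imwrite(f'pics/{n}.png',c[0]);pickle.dump(c,open(f'{n}.pkl','wb'))
for k in('time_s','joint_positions','position','ee_rot','contact_force','opening','gripper_force'):print(k,np.round(s[k],3))
print(R.from_rotvec(s['ee_rot']).as_matrix().round(3).tolist())
E
python3 snap.py w1
```

```text
time_s 0.917
joint_positions [-0.788  0.286  1.717  0.004  1.143  0.33 ]
position [ 426.293 -328.688  318.36 ]
ee_rot [-3.056e+00 -7.020e-01 -1.000e-03]
contact_force [-0.13  -1.356  0.705]
opening 85.463
gripper_force 0.0
[[0.9, 0.436, -0.001], [0.436, -0.9, 0.006], [0.002, -0.006, -1.0]]
```

```bash
cat > plan.py <<'E'
from h import *
def rot(h,tilt):
    """closing line etc: h = horizontal tool x direction (angle, rad); tilt>0 tips the tool so it points towards +h"""
    x=np.array([np.cos(h),np.sin(h),0]);z=np.array([0,0,-1.]);
    M=np.c_[x,np.cross(z,x),z];return M@R.from_rotvec([0,tilt,0]).as_matrix()
def plan(way,p=None,M=None,dmax=38,amax=.122):
    s=sensors.observe()
    p=np.array(s['position'] if p is None else p,float);M=R.from_rotvec(s['ee_rot']).as_matrix() if M is None else M
    for q,N,*g in way:   # q: grasp point target (155 ahead), N: orientation
        q=np.array(q,float);g0=p+155*M[:,2]
        w=R.from_matrix(M.T@N).as_rotvec();a=np.linalg.norm(w)
        n=1
        while True:
            pp,MM,rows,ok=p.copy(),M.copy(),[],True
            for i in range(n):
                Mi=M@R.from_rotvec(w*(i+1)/n).as_matrix();gi=g0+(q-g0)*(i+1)/n
                sh=np.round(MM.T@(gi-155*Mi[:,2]-pp)/10,2);t=np.round(R.from_matrix(MM.T@Mi).as_rotvec(),3)
                if np.linalg.norm(sh)*10>dmax or np.linalg.norm(t)>amax: ok=False;break
                pp=pp+MM@sh*10;MM=MM@R.from_rotvec(t).as_matrix();rows.append([g[0] if g else -1,*(sh+0.).tolist(),*(t+0.).tolist()])
            if ok:break
            n+=1
        print(n,'rows to',q.round(1).tolist());
        import json
        for k in range(0,n,8):print(json.dumps(rows[k:k+8]))
        p,M=pp,MM
    return p,M
E
python3 - <<'E'
from plan import *
plan([((480,-10,200),rot(np.pi/2,0))])
E
```

```text
10 rows to [480.0, -10.0, 200.0]
[[-1, 1.9, -2.65, -0.35, 0.0, 0.0, -0.112], [-1, 2.18, -2.42, -0.35, -0.001, 0.0, -0.112], [-1, 2.43, -2.16, -0.35, 0.0, 0.0, -0.112], [-1, 2.67, -1.88, -0.35, 0.0, -0.001, -0.112], [-1, 2.85, -1.56, -0.35, -0.001, 0.0, -0.112], [-1, 3.01, -1.24, -0.36, 0.0, 0.0, -0.111], [-1, 3.13, -0.9, -0.35, 0.0, 0.0, -0.112], [-1, 3.21, -0.54, -0.36, -0.001, 0.0, -0.112]]
[[-1, 3.25, -0.18, -0.35, 0.0, 0.0, -0.112], [-1, 3.25, 0.19, -0.36, 0.0, -0.001, -0.112]]
```

Emit:
{"method": "carry_out", "body": {"series": [[-1,1.9,-2.65,-0.35,0,0,-0.112],[-1,2.2,-2.4,-0.35,0,0,-0.112],[-1,2.4,-2.15,-0.35,0,0,-0.112],[-1,2.7,-1.9,-0.35,0,0,-0.112],[-1,2.85,-1.55,-0.35,0,0,-0.112],[-1,3,-1.25,-0.35,0,0,-0.112],[-1,3.1,-0.9,-0.35,0,0,-0.112],[-1,3.2,-0.55,-0.35,0,0,-0.112]]}}

```text
time_s: 1.63
position: [468.6, -77.1, 349.5]
ee_rot: [2.454, 1.958, 0.0]
contact_force: [1.5, -0.3, 0.2]
opening: 85.4
gripper_force: 0.0
```

Emit:
{"method": "carry_out", "body": {"series": [[-1,3.25,-0.2,-0.35,0,0,-0.112],[-1,3.25,0.2,-0.35,0,0,-0.112],[-1,0,0,0,0,0,0]]}}

```text
time_s: 1.88
position: [480.5, -10.0, 356.9]
ee_rot: [2.218, 2.224, 0.006]
contact_force: [0.4, -0.4, -1.0]
opening: 85.5
gripper_force: 0.0
```

```bash
python3 snap.py w2; python3 -c "
import cv2,numpy as np
a=cv2.imread('pics/w1.png');b=cv2.imread('pics/w2.png')
cv2.imwrite('pics/w12.png',cv2.resize(np.vstack([a[:, :],b]),(512*600//768*1,600)) if 0 else np.hstack([a[:, 56:456],b[:,56:456]]))"
```

```text
time_s 1.883
joint_positions [-0.167  0.167  1.777  0.003  1.195 -0.171]
position [480.456 -10.027 356.948]
ee_rot [2.218 2.224 0.006]
contact_force [ 0.427 -0.431 -0.986]
opening 85.536
gripper_force 0.0
[[-0.003, 1.0, 0.003], [1.0, 0.003, 0.002], [0.002, 0.003, -1.0]]
```

View pics/w12.png

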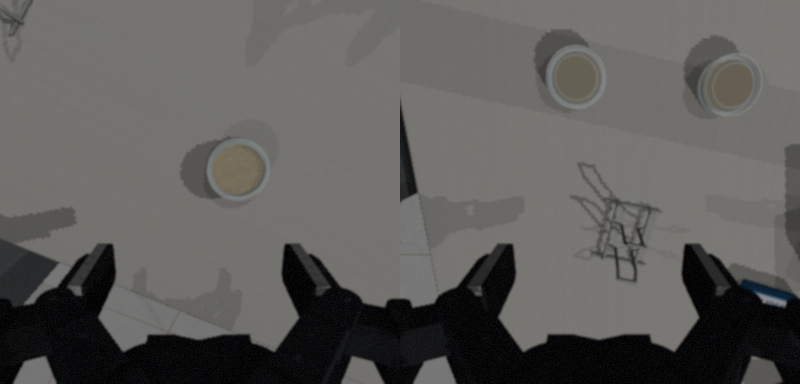

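w12: the stack dish is at (238,170) on the left. On the right, dish_a is at (576,77), dish_b at (730,85), and the stand is around (620,235), slightly rotated. I'll fit the rings and enlarge the stand.

```bash
cat > ring.py <<'E'
from h import *;import pickle
def rings(im,lo=22,hi=60):
    f=im.astype(int);d=f[...,0]-f[...,2]
    # filled blob: ring is bluish against warm bench
    m=((d>-2)&(f.max(2)>85)).astype(np.uint8)
    m=cv2.morphologyEx(m,cv2.MORPH_CLOSE,np.ones((3,3),np.uint8))
    out=[]
    for c in cv2.findContours(m,cv2.RETR_EXTERNAL,cv2.CHAIN_APPROX_NONE)[0]:
        if len(c)<40:continue
        (x,y),(a,b),t=cv2.fitEllipse(cv2.convexHull(c)) if len(cv2.convexHull(c))>5 else((0,0),(1,99),0)
        if a>b*.8 and lo<a/2<hi: out.append((x,y,a/2,b/2,t))
    return out
E
python3 - <<'E'
from ring import *
big=[]
for n in('w1','w2'):
    im,K,T,c=pickle.load(open(n+'.pkl','rb'));v=cv2.resize(im,None,fx=1,fy=1).copy()
    print(n,im[170,150],im[60,300])
    for e in rings(im):
        print([round(k,1) for k in e],onz(K,T,e[:2],20).round(1))
        cv2.ellipse(v,((e[0],e[1]),(2*e[2],2*e[3]),e[4]),(0,0,255),1)
    big.append(v)
z=cv2.resize(big[1][140:300,160:360],(800,600)) if 0 else cv2.resize(pickle.load(open('w2.pkl','rb'))[0][145:295,200:350],(600,600),interpolation=cv2.INTER_CUBIC)
z=cv2.convertScaleAbs(z,alpha=1.6)
r=np.vstack([cv2.resize(big[0][120:220,230:360],(195,150)),cv2.resize(big[1][30:130,190:320],(195,150)),cv2.resize(big[1][30:130,340:470],(195,150)),np.zeros((150,195,3),np.uint8)])
cv2.imwrite('pics/st.png',np.hstack([z,r]))
E
```

```text
w1 [110 115 116] [112 115 117]
[191.8, 316.0, 32.9, 37.9, 86.8] [ 255.7 -331.7   20. ]
[293.6, 168.7, 31.7, 32.4, 27.3] [ 456.  -354.5   20. ]
w2 [113 117 119] [108 111 112]
[385.4, 84.8, 29.7, 34.6, 46.8] [612.5  81.6  20. ]
[231.7, 76.7, 30.2, 32.8, 169.6] [459.4  88.8  20. ]
[18.1, 23.7, 27.1, 31.8, 121.2] [260.1 134.6  20. ]
```

View pics/st.png

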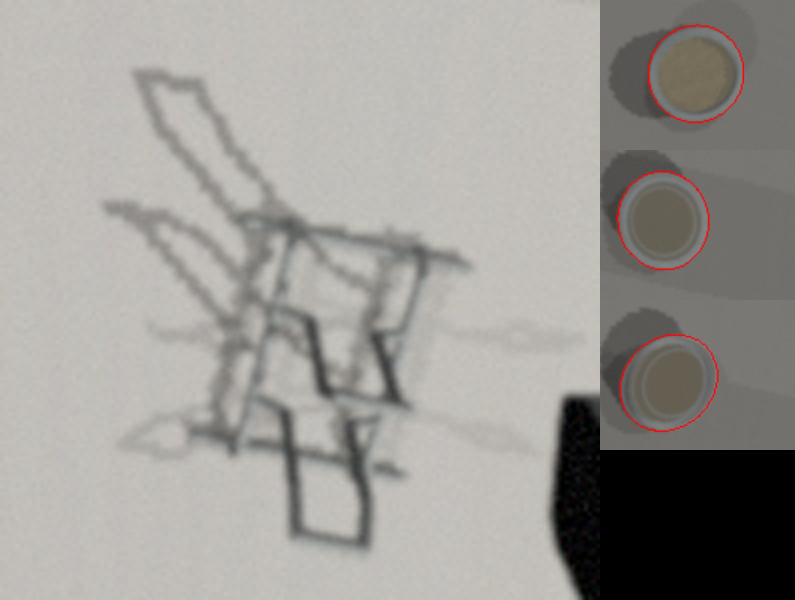

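st.png: the stand's crossbar ends (crop px) are (240,215)-(465,265) and (190,430)-(405,473), and the hoop tops (295,537)-(365,545) and (325,393)-(400,403). The yaw is about -13°. The ring fit for the stack dish looks good. The fits on the clear dishes are slightly loose, so I'll refine them closer in.

```bash
python3 - <<'E'
from ring import *
im,K,T,c=pickle.load(open('w2.pkl','rb'))
g=lambda p,z:onz(K,T,(p[0]/4+200-.375,p[1]/4+145-.375),z)
def show(l,P,z):
    Q=[g(p,z)[:2] for p in P];m=np.mean(Q,0)
    print(l,z,'centre',m.round(1),'bars',[round(np.linalg.norm(Q[i]-Q[i+1]),1) for i in(0,2)],'sep',np.round(np.linalg.norm((Q[0]+Q[1]-Q[2]-Q[3])/2),1),
     'yaw x',[round(np.degrees(np.arctan2(*(Q[i+1]-Q[i])[::-1])),1) for i in(0,2)],'yaw y',round(np.degrees(np.arctan2(*((Q[0]+Q[1]-Q[2]-Q[3])/2)[::-1]))-90,1))
for z in(2,6,10):show('cross',[(240,215),(465,265),(190,430),(405,473)],z)
for z in(67,71):show('hoop',[(325,393),(400,403),(295,537),(365,545)],z)
for z in(10,):show('rail',[(290,228),(425,250),(235,450),(360,470)],z)
E
```

```text
cross 2 centre [515.  -88.3] bars [np.float64(69.7), np.float64(70.4)] sep 73.1 yaw x [np.float64(-13.1), np.float64(-12.7)] yaw y -11.7
cross 6 centre [514.6 -86.4] bars [np.float64(68.9), np.float64(69.5)] sep 72.2 yaw x [np.float64(-13.1), np.float64(-12.7)] yaw y -11.7
cross 10 centre [514.1 -84.5] bars [np.float64(68.0), np.float64(68.7)] sep 71.3 yaw x [np.float64(-13.1), np.float64(-12.7)] yaw y -11.7
hoop 67 centre [514.5 -91.2] bars [np.float64(19.1), np.float64(18.5)] sep 42.1 yaw x [np.float64(-8.4), np.float64(-7.5)] yaw y -9.3
hoop 71 centre [514.  -88.8] bars [np.float64(18.8), np.float64(18.2)] sep 41.5 yaw x [np.float64(-8.4), np.float64(-7.5)] yaw y -9.3
rail 10 centre [514.7 -85.8] bars [np.float64(40.2), np.float64(39.6)] sep 74.8 yaw x [np.float64(-9.7), np.float64(-10.2)] yaw y -12.2
```

```bash
python3 - <<'E'
from plan import *
plan([((512,-120,125),rot(np.pi/2-.21,0))])
E
```

```text
4 rows to [512.0, -120.0, 125.0]
[[-1, -2.7, 0.79, 1.92, 0.0, 0.0, 0.052], [-1, -2.65, 0.94, 1.91, 0.001, 0.0, 0.053], [-1, -2.6, 1.07, 1.92, 0.0, 0.0, 0.052], [-1, -2.54, 1.21, 1.91, 0.001, 0.0, 0.052]]
```

Emit:
{"method": "carry_out", "body": {"series": [[-1,-2.7,0.8,1.9,0,0,0.052],[-1,-2.65,0.95,1.9,0,0,0.053],[-1,-2.6,1.05,1.9,0,0,0.052],[-1,-2.55,1.2,1.9,0,0,0.052],[-1,0,0,0,0,0,0],[-1,0,0,0,0,0,0]]}}

```text
time_s: 2.43
position: [510.7, -124.3, 278.5]
ee_rot: [-2.448, -1.966, 0.003]
contact_force: [-0.4, 0.3, 0.3]
opening: 85.2
gripper_force: 0.0
```

```bash
python3 snap.py w3; python3 - <<'E'
from h import *
im=cv2.imread('pics/w3.png');cv2.imwrite('pics/w3z.png',cv2.convertScaleAbs(cv2.resize(im[60:260,156:356],(600,600),interpolation=cv2.INTER_CUBIC),alpha=1.6))
E
```

```text
time_s 2.433
joint_positions [-3.710e-01  3.080e-01  1.800e+00 -1.000e-03  1.036e+00 -1.530e-01]
position [ 510.675 -124.329  278.494]
ee_rot [-2.448 -1.966  0.003]
contact_force [-0.357  0.337  0.291]
opening 85.16
gripper_force 0.0
[[0.216, 0.976, -0.003], [0.976, -0.216, 0.0], [-0.0, -0.003, -1.0]]
```

View pics/w3z.png

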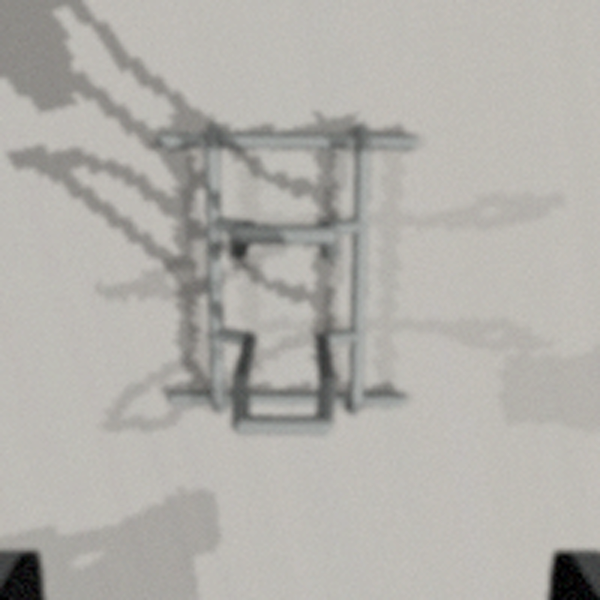

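```bash
python3 - <<'E'
from ring import *
im,K,T,c=pickle.load(open('w3.pkl','rb'))
g=lambda p,z:onz(K,T,((p[0]+.5)/3+156-.5,(p[1]+.5)/3+60-.5),z)
th=np.radians(-12.5);X=np.array([np.cos(th),np.sin(th)]);Y=np.array([-X[1],X[0]])
def show(l,P,z):
    Q=[g(p,z)[:2] for p in P];m=np.mean(Q,0)
    print(l,z,'centre',m.round(1),'X',[round(float((q-m)@X),1) for q in Q],'Y',[round(float((q-m)@Y),1) for q in Q])
for z in(2,6):show('cross',[(156,141),(418,139),(168,396),(405,397)],z)
show('rail',[(214,128),(360,128),(217,408),(354,408)],10)
show('hoop',[(237,238),(338,236),(237,425),(330,425)],71)
# stack & dishes coarse: heights by two-view from scene
E
```

```text
cross 2 centre [515.5 -89.8] X [-35.4, 35.8, -35.5, 35.1] Y [36.4, 36.9, -36.5, -36.8]
cross 6 centre [515.7 -89.1] X [-34.9, 35.2, -34.9, 34.5] Y [35.8, 36.3, -35.9, -36.2]
rail 10 centre [515.7 -88.7] X [-18.8, 19.5, -20.1, 19.5] Y [38.7, 38.7, -38.7, -38.7]
hoop 71 centre [516.  -90.6] X [-9.7, 10.7, -10.5, 9.6] Y [20.0, 20.4, -20.2, -20.1]
```

Stand centre (515.6, -89.6), yaw -12.5°; rails, crossbars and hoops match the stated sizes. Next is the pre-grasp of dish_a with the tool tilted 45°.

```bash
cat >> plan.py <<'E'
H=np.radians(77.5);Hv=np.array([np.cos(H),np.sin(H),0]);UZ=np.array([0,0,1.]);Q=np.pi/4
def now():
    s=sensors.observe();M=R.from_rotvec(s['ee_rot']).as_matrix();g=np.array(s['position'])+155*M[:,2]
    print('t',round(s['time_s'],2),'g',g.round(1),'tilt',round(np.degrees(np.arctan2(-M[2,0]*-1,-M[2,2])),1),'h',round(np.degrees(np.arctan2(M[1,0],M[0,0])),1),'F',s['contact_force'].round(1),'op',round(s['opening'],1),'gf',round(s['gripper_force'],1),'q',s['joint_positions'].round(2))
    return g,M
E
python3 - <<'E'
from plan import *
plan([((448,38,70),rot(H,Q))])
E
```

```text
7 rows to [448.0, 38.0, 70.0]
[[-1, 0.32, -1.37, 0.88, 0.0, 0.112, 0.0], [-1, 0.23, -1.37, 1.1, -0.001, 0.112, 0.0], [-1, 0.09, -1.37, 1.31, 0.0, 0.113, 0.001], [-1, -0.05, -1.37, 1.51, 0.0, 0.112, 0.0], [-1, -0.22, -1.37, 1.69, -0.001, 0.112, 0.0], [-1, -0.41, -1.37, 1.85, 0.0, 0.112, 0.0], [-1, -0.61, -1.38, 1.98, 0.0, 0.113, 0.0]]
```

Emit:
{"method": "carry_out", "body": {"series": [[-1,0.3,-1.4,0.9,0,0.112,0],[-1,0.25,-1.35,1.1,0,0.112,0],[-1,0.1,-1.4,1.3,0,0.113,0],[-1,-0.05,-1.35,1.5,0,0.112,0],[-1,-0.2,-1.4,1.7,0,0.112,0],[-1,-0.4,-1.35,1.85,0,0.112,0],[-1,-0.6,-1.4,2,0,0.113,0],[-1,0,0,0,0,0,0]]}}

```text
time_s: 3.15
position: [420.9, -65.5, 177.9]
ee_rot: [-1.963, -1.578, -0.812]
contact_force: [-0.3, -0.2, -0.1]
opening: 85.3
gripper_force: 0.0
```

```bash
python3 snap.py w4 >/dev/null; python3 - <<'E'
from plan import *;from ring import *
now()
im,K,T,c=pickle.load(open('w4.pkl','rb'))
v=im.copy()
for e in rings(im,25,120):
    print([round(k,1) for k in e],onz(K,T,e[:2],20).round(1));cv2.ellipse(v,((e[0],e[1]),(2*e[2],2*e[3]),e[4]),(0,0,255),1)
cv2.imwrite('pics/w4v.png',cv2.convertScaleAbs(v,alpha=1.5))
E
```

```text
t 3.2 g [445.6  40.7  69.7] tilt 45.1 h 77.4 F [ 0.8  0.9 -0.1] op 85.4 gf 0.0 q [-0.62  0.44  2.15  0.82  1.1  -1.  ]
[262.3, 218.6, 41.6, 42.1, 165.1] [458.3  83.6  20. ]
[460.6, 187.6, 37.6, 46.4, 108.4] [608.3  75.9  20. ]
```

View pics/w4v.png

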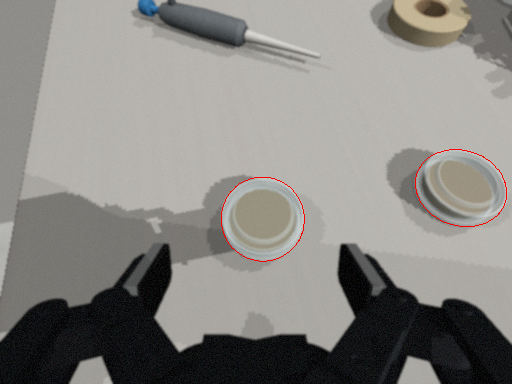

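w4v: dish_a is at (262,218), centred between the open fingers, and dish_b at (461,188). The silhouette centres lie near mid-height, so I'll triangulate with w2.

```bash
python3 - <<'E'
from plan import *;from ring import *
r={n:pickle.load(open(n+'.pkl','rb')) for n in('w1','w2','w4')}
S=cap('scene');
for n,u,v in(('a',(231.7,76.7),(262.3,218.6)),('b',(385.4,84.8),(460.6,187.6))):
    A,B=r['w2'],r['w4'];print(n,*[x.round(1) for x in tri(ray(A[1],A[2],u),ray(B[1],B[2],v))],[onz(X[1],X[2],w,11).round(1).tolist() for X,w in((A,u),(B,v))])
plan([((457.5,86.5,22),rot(H,Q),-0.6)])
E
```

```text
a [459.1  89.4   6.2] 1.5 [[458.8, 89.4, 11.0], [459.3, 87.1, 11.0]]
b [618.7  81.3   7.5] 2.4 [[616.4, 82.1, 11.0], [616.4, 79.1, 11.0]]
2 rows to [457.5, 86.5, 22.0]
[[-0.6, -0.02, -0.03, 3.41, -0.002, 0.001, 0.001], [-0.6, -0.03, -0.04, 3.4, -0.002, 0.0, 0.001]]
```

Emit:
{"method": "carry_out", "body": {"series": [[-1,0,0,2.3,0,0,0],[-1,0,0.05,2.3,0,0,0],[-0.6,0,0,1.4,0,0,0],[-0.6,0,0,0.8,0,0,0],[-0.6,0,0,0,0,0,0],[-0.6,0,0,0,0,0,0]]}}

```text
time_s: 3.75
position: [435.9, -20.2, 132.8]
ee_rot: [-1.967, -1.592, -0.816]
contact_force: [0.1, -0.2, -0.5]
opening: 68.1
gripper_force: 0.0
```

```bash
python3 -c "
from plan import *;now()"
```

```text
t 3.75 g [459.2  86.8  23.1] tilt 44.9 h 78.1 F [ 0.1 -0.2 -0.5] op 68.1 gf 0.0 q [-0.52  0.53  2.21  0.96  0.97 -1.1 ]
```

Emit:
{"method": "carry_out", "body": {"series": [[-0.6,-0.07,0,0.07,0,0,0],[-0.6,-0.07,0,0.07,0,0,0],[-0.6,-0.07,0,0.07,0,0,0],[-0.6,0,0,0,0,0,0]]}}

```text
time_s: 4.08
position: [434.9, -20.5, 129.0]
ee_rot: [-1.968, -1.587, -0.816]
contact_force: [0.1, -0.5, -0.2]
opening: 68.6
gripper_force: 0.0
```

```bash
python3 -c "
from plan import *;now()
c=cap('wrist');cv2.imwrite('pics/w5.png',cv2.convertScaleAbs(cv2.resize(c[0][200:300,110:410],(800,267)),alpha=2))"
```

```text
t 4.08 g [458.3  86.6  19.5] tilt 45.0 h 77.8 F [ 0.1 -0.5 -0.2] op 68.6 gf 0.0 q [-0.52  0.54  2.21  0.97  0.96 -1.11]
```

View pics/w5.png

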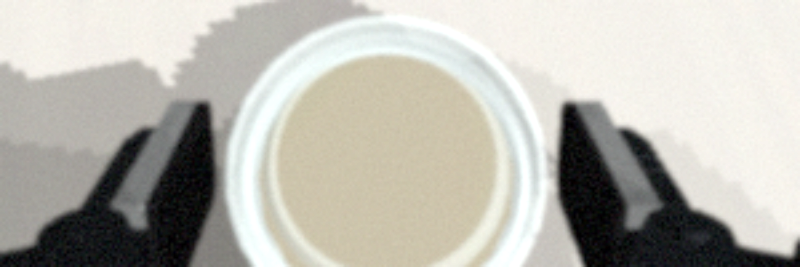

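w5: dish_a sits centred between the pads, with clearance on both sides. I'll feel for the bench.

Emit:
{"method": "carry_out", "body": {"series": [[-0.6,-0.07,0,0.07,0,0,0],[-0.6,-0.07,0,0.07,0,0,0],[-0.6,0,0,0,0,0,0]]}}

```text
time_s: 4.38
position: [434.8, -20.2, 126.7]
ee_rot: [-1.967, -1.587, -0.815]
contact_force: [0.4, -0.7, 0.6]
opening: 68.3
gripper_force: 0.0
```

Emit:
{"method": "carry_out", "body": {"series": [[-0.6,-0.07,0,0.07,0,0,0],[-0.6,0,0,0,0,0,0]]}}

```text
time_s: 4.55
position: [434.8, -20.1, 125.7]
ee_rot: [-1.967, -1.587, -0.815]
contact_force: [-0.2, -0.1, 0.9]
opening: 68.4
gripper_force: 0.0
```

Emit:
{"method": "carry_out", "body": {"series": [[-0.6,-0.07,0,0.07,0,0,0],[-0.6,0,0,0,0,0,0]]}}

```text
time_s: 4.72
position: [434.8, -20.0, 124.8]
ee_rot: [-1.967, -1.587, -0.815]
contact_force: [0.2, 0.2, -0.5]
opening: 68.5
gripper_force: 0.0
```

Emit:
{"method": "carry_out", "body": {"series": [[-0.6,-0.07,0,0.07,0,0,0],[-0.6,-0.07,0,0.07,0,0,0],[-0.6,0,0,0,0,0,0]]}}

```text
time_s: 4.97
position: [434.9, -20.1, 123.1]
ee_rot: [-1.967, -1.587, -0.816]
contact_force: [-0.8, -2.0, 2.1]
opening: 68.6
gripper_force: 1.3
```

Emit:
{"method": "carry_out", "body": {"series": [[-0.6,0.16,0,-0.02,0,0,0],[-0.6,0.16,0,-0.02,0,0,0],[0,0,0,0,0,0,0],[1,0,0,0,0,0,0],[1,0,0,0,0,0,0],[1,0,0,0,0,0,0]]}}

```text
time_s: 5.47
position: [435.3, -17.9, 125.9]
ee_rot: [-1.966, -1.587, -0.817]
contact_force: [0.3, -1.4, 6.1]
opening: 57.8
gripper_force: 63.2
```

```bash
python3 -c "
from plan import *;now()
c=cap('wrist');cv2.imwrite('pics/w6.png',cv2.convertScaleAbs(cv2.resize(c[0][200:300,110:410],(800,267)),alpha=2))"
```

```text
t 5.47 g [458.5  89.4  16.5] tilt 45.1 h 77.8 F [ 0.3 -1.4  6.1] op 57.8 gf 63.2 q [-0.51  0.55  2.21  0.98  0.96 -1.12]
```

```bash
python3 - <<'E'
from plan import *
plan([((458.5,89.4,60),rot(H,Q),1),((516.7,-84.7,120),rot(H,-Q),1)],dmax=30)
E
```

```text
2 rows to [458.5, 89.4, 60.0]
[[1, 1.55, -0.03, -1.53, -0.002, -0.001, 0.002], [1, 1.56, -0.02, -1.54, -0.001, -0.001, 0.002]]
13 rows to [516.7, -84.7, 120.0]
[[1, 1.34, 0.73, -1.07, 0.0, -0.121, 0.0], [1, 1.2, 0.72, -1.0, 0.0, -0.121, 0.0], [1, 1.07, 0.73, -0.9, 0.0, -0.12, 0.0], [1, 0.95, 0.72, -0.81, 0.0, -0.121, 0.0], [1, 0.85, 0.73, -0.69, 0.0, -0.121, 0.0], [1, 0.76, 0.73, -0.56, 0.0, -0.121, 0.0], [1, 0.69, 0.72, -0.42, 0.0, -0.121, 0.0], [1, 0.63, 0.73, -0.27, 0.0, -0.121, 0.0]]
[[1, 0.6, 0.73, -0.12, 0.0, -0.12, 0.0], [1, 0.57, 0.72, 0.03, 0.0, -0.121, 0.0], [1, 0.57, 0.73, 0.19, 0.0, -0.121, 0.0], [1, 0.6, 0.73, 0.34, 0.0, -0.121, 0.0], [1, 0.63, 0.73, 0.5, 0.0, -0.121, 0.0]]
```

Emit:
{"method": "carry_out", "body": {"series": [[1,0.5,0,-0.5,0,0,0],[1,1.3,0,-1.3,0,0,0],[1,1.3,0,-1.3,0,0,0],[1,0,0,0,0,0,0]]}}

```text
time_s: 5.85
position: [435.7, -18.2, 171.5]
ee_rot: [-1.968, -1.591, -0.819]
contact_force: [0.6, 0.5, -0.4]
opening: 57.8
gripper_force: 64.2
```

Emit:
{"method": "carry_out", "body": {"series": [[1,1.35,0.73,-1.05,0,-0.121,0],[1,1.2,0.72,-1,0,-0.121,0],[1,1.05,0.73,-0.9,0,-0.121,0],[1,0.95,0.72,-0.8,0,-0.121,0],[1,0.85,0.73,-0.7,0,-0.121,0],[1,0.75,0.73,-0.55,0,-0.121,0],[1,0.7,0.72,-0.4,0,-0.121,0],[1,0.65,0.73,-0.25,0,-0.121,0]]}}

```text
time_s: 6.52
position: [501.1, 10.0, 249.3]
ee_rot: [2.345, 1.892, -0.218]
contact_force: [-1.1, 1.0, -2.2]
opening: 57.7
gripper_force: 64.3
```

Emit:
{"method": "carry_out", "body": {"series": [[1,0.6,0.73,-0.1,0,-0.121,0],[1,0.57,0.72,0.05,0,-0.121,0],[1,0.57,0.73,0.2,0,-0.121,0],[1,0.6,0.73,0.35,0,-0.121,0],[1,0.63,0.73,0.5,0,-0.121,0],[1,0,0,0,0,0,0],[1,0,0,0,0,0,0]]}}

```text
time_s: 7.1
position: [540.4, 23.2, 226.1]
ee_rot: [1.967, 1.592, -0.818]
contact_force: [0.5, -0.0, -0.6]
opening: 57.8
gripper_force: 64.3
```

```bash
python3 - <<'E'
from plan import *;now()
S=cap('scene');D=cap('side');W=cap('wrist')
a=cv2.resize(S[0][130:260,230:360],(390,390),interpolation=cv2.INTER_CUBIC);b=cv2.resize(D[0][130:260,180:310],(390,390),interpolation=cv2.INTER_CUBIC)
cv2.imwrite('pics/v7.png',np.hstack([a,b]))
cv2.imwrite('pics/w7.png',W[0])
plan([((516.7,-84.7,90),rot(H,-Q),1)])
E
```

```text
t 7.1 g [516.9 -83.8 116.5] tilt -45.0 h 78.1 F [ 0.5 -0.  -0.6] op 57.8 gf 64.3 q [ 0.15  0.51  1.78 -0.76  1.29  0.75]
1 rows to [516.7, -84.7, 90.0]
[[1, 2.07, 0.02, 2.01, 0.003, -0.001, 0.003]]
```

View pics/v7.png

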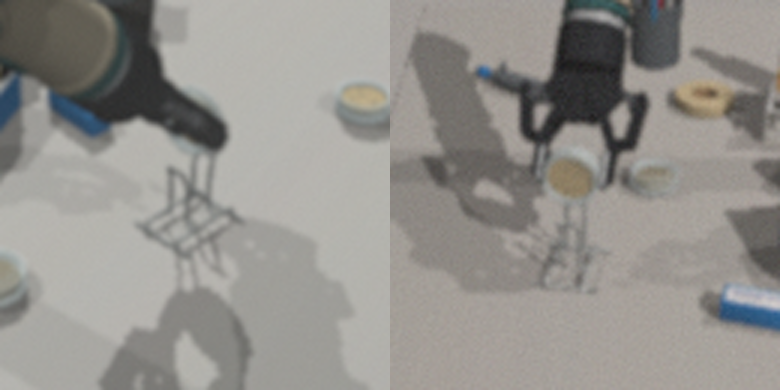

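v7: the dish is held on edge directly above the stand, base side facing the side camera. Lowering it with force checks.

Emit:
{"method": "carry_out", "body": {"series": [[1,0.75,0,0.78,0,0,0],[1,0.75,0,0.78,0,0,0],[1,0.75,0,0.78,0,0,0],[1,0.75,0,0.78,0,0,0],[1,0.75,0,0.78,0,0,0],[1,0,0,0,0,0,0]]}}

```text
time_s: 7.75
position: [539.6, 21.0, 171.2]
ee_rot: [1.967, 1.589, -0.821]
contact_force: [-0.8, 1.0, -0.4]
opening: 58.0
gripper_force: 64.3
```

```bash
python3 -c "
from plan import *;now()"
```

```text
t 7.75 g [515.9 -86.2  61.8] tilt -45.1 h 78.0 F [-0.8  1.  -0.4] op 58.0 gf 64.3 q [ 0.15  0.59  1.82 -0.79  1.2   0.83]
```

Emit:
{"method": "carry_out", "body": {"series": [[1,0.1,0.05,-0.1,0,0,0],[1,0.42,0,0.42,0,0,0],[1,0.42,0,0.42,0,0,0],[1,0.42,0,0.42,0,0,0],[1,0.35,0,0.35,0,0,0],[1,0,0,0,0,0,0]]}}

```text
time_s: 8.25
position: [540.9, 22.5, 150.1]
ee_rot: [1.966, 1.588, -0.818]
contact_force: [-0.2, -0.1, -1.4]
opening: 58.1
gripper_force: 64.3
```

```bash
python3 -c "
from plan import *;now()"
```

```text
t 8.25 g [517.5 -84.8  40.7] tilt -45.1 h 77.9 F [-0.2 -0.1 -1.4] op 58.1 gf 64.3 q [ 0.15  0.62  1.83 -0.8   1.17  0.87]
```

Emit:
{"method": "carry_out", "body": {"series": [[1,0.14,0,0.14,0,0,0],[1,0.14,0,0.14,0,0,0],[1,0.07,0,0.07,0,0,0],[1,0,0,0,0,0,0]]}}

```text
time_s: 8.58
position: [541.2, 22.4, 146.1]
ee_rot: [1.966, 1.587, -0.816]
contact_force: [-0.1, -0.5, -1.7]
opening: 58.2
gripper_force: 64.3
```

Emit:
{"method": "carry_out", "body": {"series": [[1,0.07,0,0.07,0,0,0],[1,0.07,0,0.07,0,0,0],[1,0,0,0,0,0,0]]}}

```text
time_s: 8.83
position: [541.2, 22.2, 145.1]
ee_rot: [1.965, 1.585, -0.818]
contact_force: [-1.1, 0.9, 4.7]
opening: 57.7
gripper_force: 64.8
```

Emit:
{"method": "carry_out", "body": {"series": [[0,0,0,0,0,0,0],[-1,0,0,0,0,0,0],[-1,0,0,0,0,0,0],[-1,0,0,0,0,0,0],[-1,0,0,-1.5,0,0,0],[-1,0,0,-2.5,0,0,0],[-1,0,0,-2.5,0,0,0],[-1,0,0,0,0,0,0]]}}

```text
time_s: 9.5
position: [552.8, 69.6, 192.6]
ee_rot: [1.966, 1.586, -0.807]
contact_force: [0.5, -0.1, 1.1]
opening: 85.4
gripper_force: 0.0
```

```bash
python3 - <<'E'
from plan import *;now()
S=cap('scene');D=cap('side');W=cap('wrist')
a=cv2.resize(S[0][160:250,245:335],(270,270),interpolation=cv2.INTER_CUBIC);b=cv2.resize(D[0][170:260,195:285],(270,270),interpolation=cv2.INTER_CUBIC)
w=cv2.resize(W[0][100:340,130:376],(246,240))
cv2.imwrite('pics/v8.png',np.hstack([a,b,cv2.convertScaleAbs(np.vstack([w,w[:30]]),alpha=1.5)]))
C=np.array([515.6,-89.6,35])
plan([(C+[0,0,110],rot(H,0)),(C-40*Hv+[0,0,40],rot(H,Q))])
E
```

```text
t 9.5 g [530.6 -37.6  82.8] tilt -44.9 h 77.6 F [ 0.5 -0.1  1.1] op 85.4 gf 0.0 q [ 0.22  0.58  1.75 -0.73  1.29  0.82]
7 rows to [515.6, -89.6, 145.0]
[[-1, -2.91, -0.01, -0.04, 0.0, 0.112, 0.001], [-1, -2.88, -0.01, -0.17, 0.0, 0.113, 0.001], [-1, -2.85, -0.01, -0.3, 0.001, 0.112, 0.0], [-1, -2.8, -0.01, -0.42, 0.0, 0.113, 0.001], [-1, -2.73, -0.01, -0.53, 0.0, 0.112, 0.001], [-1, -2.66, -0.01, -0.64, 0.0, 0.113, 0.001], [-1, -2.56, -0.01, -0.74, 0.001, 0.112, 0.0]]
7 rows to [506.9, -128.7, 75.0]
[[-1, -2.31, 0.0, 1.1, 0.0, 0.112, 0.0], [-1, -2.41, 0.0, 1.02, 0.0, 0.112, 0.0], [-1, -2.52, 0.0, 0.95, 0.0, 0.113, 0.0], [-1, -2.6, 0.0, 0.85, 0.0, 0.112, 0.0], [-1, -2.69, 0.0, 0.75, 0.0, 0.112, 0.0], [-1, -2.75, 0.0, 0.64, 0.0, 0.112, 0.0], [-1, -2.81, 0.0, 0.53, -0.001, 0.113, 0.0]]
```

View pics/v8.png

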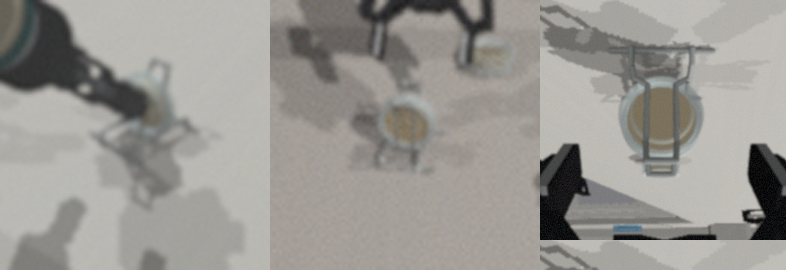

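v8: dish_a sits squarely on edge between the hoops. Next is crossing over to the base side.

Emit:
{"method": "carry_out", "body": {"series": [[-1,-2.9,0,-0.05,0,0.112,0],[-1,-2.9,0,-0.15,0,0.113,0],[-1,-2.85,0,-0.3,0,0.112,0],[-1,-2.8,0,-0.4,0,0.113,0],[-1,-2.75,0,-0.55,0,0.112,0],[-1,-2.65,0,-0.65,0,0.113,0],[-1,-2.55,0,-0.75,0,0.112,0]]}}

```text
time_s: 10.23
position: [515.7, -91.3, 300.9]
ee_rot: [-2.443, -1.97, -0.006]
contact_force: [-0.6, -0.0, -1.0]
opening: 85.2
gripper_force: 0.0
```

Emit:
{"method": "carry_out", "body": {"series": [[-1,-2.3,0,1.1,0,0.112,0],[-1,-2.4,0,1,0,0.112,0],[-1,-2.5,0,0.95,0,0.113,0],[-1,-2.6,0,0.85,0,0.112,0],[-1,-2.7,0,0.75,0,0.112,0],[-1,-2.75,0,0.65,0,0.112,0],[-1,-2.8,0,0.55,0,0.113,0],[-1,0,0,0,0,0,0]]}}

```text
time_s: 10.9
position: [483.0, -239.7, 178.2]
ee_rot: [-1.97, -1.57, -0.813]
contact_force: [0.0, -0.8, -0.2]
opening: 85.2
gripper_force: 0.0
```

```bash
python3 - <<'E'
from plan import *;now()
plan([((513.6,-98.6,35.7),rot(H,Q))])
E
```

```text
t 10.9 g [ 505.9 -131.9   69.2] tilt 45.3 h 76.8 F [ 0.  -0.8 -0.2] op 85.2 gf 0.0 q [-0.8   0.58  1.82  0.65  1.32 -0.94]
2 rows to [513.6, -98.6, 35.7]
[[-1, 0.05, -0.02, 2.39, -0.003, -0.003, -0.005], [-1, 0.07, -0.02, 2.4, -0.003, -0.003, -0.004]]
```

Emit:
{"method": "carry_out", "body": {"series": [[-1,0.05,0,1.6,-0.003,-0.003,-0.005],[-1,0.05,0,1.6,-0.003,-0.003,-0.005],[-1,0.02,-0.02,1.4,0,0,0],[-1,0,0,0.2,0,0,0],[-1,0,0,0,0,0,0]]}}

```text
time_s: 11.32
position: [492.1, -200.2, 152.2]
ee_rot: [-1.968, -1.601, -0.817]
contact_force: [-1.1, 0.5, -0.0]
opening: 85.3
gripper_force: 0.0
```

```bash
python3 - <<'E'
from plan import *;now()
plan([((513.6,-98.6,35.7),rot(H,Q))])
E
```

```text
t 11.32 g [515.7 -93.8  42. ] tilt 44.7 h 78.6 F [-1.1  0.5 -0. ] op 85.3 gf 0.0 q [-0.74  0.6   1.88  0.7   1.22 -0.98]
1 rows to [513.6, -98.6, 35.7]
[[-1, -0.9, -0.12, 0.08, 0.0, 0.006, 0.013]]
```

Emit:
{"method": "carry_out", "body": {"series": [[-1,-0.45,-0.06,0.04,0,0.003,0.006],[-1,-0.45,-0.06,0.04,0,0.003,0.006],[-1,0,0,0,0,0,0],[-1,0,0,0,0,0,0]]}}

```text
time_s: 11.65
position: [490.4, -207.7, 145.3]
ee_rot: [-1.974, -1.584, -0.821]
contact_force: [-0.1, 1.1, 0.8]
opening: 85.7
gripper_force: 0.0
```

```bash
python3 - <<'E'
from plan import *;now()
plan([((513.6,-98.6,35.7),rot(H,Q))])
E
```

```text
t 11.65 g [ 514.6 -100.8   35.7] tilt 45.0 h 77.6 F [-0.1  1.1  0.8] op 85.7 gf 0.0 q [-0.76  0.61  1.88  0.71  1.22 -0.99]
1 rows to [513.6, -98.6, 35.7]
[[-1, 0.14, -0.09, 0.14, 0.003, 0.0, 0.001]]
```

Emit:
{"method": "carry_out", "body": {"series": [[-1,0.13,-0.08,0.13,0,0,0],[-0.5,0,0,0,0,0,0],[0,0,0,0,0,0,0],[1,0,0,0,0,0,0],[1,0,0,0,0,0,0],[1,0,0,0,0,0,0]]}}

```text
time_s: 12.15
position: [489.4, -205.3, 145.6]
ee_rot: [-1.971, -1.586, -0.819]
contact_force: [-5.3, -3.5, 4.4]
opening: 57.6
gripper_force: 62.5
```

```bash
python3 - <<'E'
from plan import *;g,M=now()
plan([(g+[0,0,85],M,1)],dmax=30)
E
```

```text
t 12.15 g [513.2 -98.3  36. ] tilt 45.0 h 77.7 F [-5.3 -3.5  4.4] op 57.6 gf 62.5 q [-0.75  0.61  1.89  0.71  1.22 -0.99]
3 rows to [513.2, -98.3, 121.0]
[[1, 2.0, 0.01, -2.0, 0.0, 0.0, 0.0], [1, 2.01, 0.0, -2.01, 0.0, 0.0, 0.0], [1, 2.0, 0.01, -2.0, 0.0, 0.0, 0.0]]
```

Emit:
{"method": "carry_out", "body": {"series": [[1,0.4,0,-0.4,0,0,0],[1,1.2,0,-1.2,0,0,0],[1,1.7,0,-1.7,0,0,0],[1,1.7,0,-1.7,0,0,0],[1,1,0,-1,0,0,0],[1,0,0,0,0,0,0],[1,0,0,0,0,0,0]]}}

```text
time_s: 12.73
position: [489.7, -205.0, 230.3]
ee_rot: [-1.974, -1.587, -0.82]
contact_force: [0.4, -0.9, -0.6]
opening: 57.7
gripper_force: 63.9
```

```bash
cat >> plan.py <<'E'
H2=np.radians(50);Hw=np.array([np.cos(H2),np.sin(H2),0])
E
python3 - <<'E'
from plan import *;g,M=now()
plan([(np.array([456,-354.5,100])+Hw,rot(H2,-Q),1)],dmax=30)
E
```

```text
t 12.73 g [513.9 -98.3 120.6] tilt 44.9 h 77.7 F [ 0.4 -0.9 -0.6] op 57.7 gf 63.9 q [-0.75  0.49  1.82  0.67  1.36 -0.87]
14 rows to [456.6, -353.7, 100.0]
[[1, 0.27, 0.03, -1.12, 0.0, -0.11, 0.038], [1, 0.15, 0.09, -0.96, 0.001, -0.11, 0.038], [1, 0.04, 0.15, -0.79, 0.0, -0.11, 0.038], [1, -0.03, 0.22, -0.59, 0.0, -0.109, 0.038], [1, -0.1, 0.28, -0.41, 0.001, -0.11, 0.038], [1, -0.13, 0.35, -0.2, 0.0, -0.11, 0.038], [1, -0.13, 0.42, 0.0, 0.001, -0.11, 0.038], [1, -0.12, 0.49, 0.19, 0.0, -0.11, 0.038]]
[[1, -0.08, 0.55, 0.4, 0.0, -0.11, 0.038], [1, -0.01, 0.63, 0.58, 0.001, -0.109, 0.038], [1, 0.07, 0.68, 0.77, 0.0, -0.11, 0.038], [1, 0.19, 0.75, 0.95, 0.0, -0.11, 0.038], [1, 0.31, 0.8, 1.1, 0.001, -0.11, 0.038], [1, 0.46, 0.86, 1.24, 0.0, -0.11, 0.038]]
```

Emit:
{"method": "carry_out", "body": {"series": [[1,0.25,0.05,-1.1,0,-0.11,0.038],[1,0.15,0.1,-0.95,0,-0.11,0.038],[1,0.05,0.15,-0.8,0,-0.11,0.038],[1,-0.05,0.2,-0.6,0,-0.11,0.038],[1,-0.1,0.3,-0.4,0,-0.11,0.038],[1,-0.15,0.35,-0.2,0,-0.11,0.038],[1,-0.15,0.4,0,0,-0.11,0.038],[1,-0.1,0.5,0.2,0,-0.11,0.038]]}}

```text
time_s: 13.4
position: [502.4, -236.1, 260.4]
ee_rot: [-2.67, -1.597, 0.235]
contact_force: [-0.5, 0.5, -1.8]
opening: 57.4
gripper_force: 64.0
```

Emit:
{"method": "carry_out", "body": {"series": [[1,-0.1,0.55,0.4,0,-0.11,0.038],[1,0,0.65,0.6,0,-0.11,0.038],[1,0.05,0.7,0.75,0,-0.11,0.038],[1,0.2,0.75,0.95,0,-0.11,0.038],[1,0.3,0.8,1.1,0,-0.11,0.038],[1,0.45,0.85,1.25,0,-0.11,0.038],[1,0,0,0,0,0,0],[1,0,0,0,0,0,0]]}}

```text
time_s: 14.07
position: [527.0, -269.9, 205.9]
ee_rot: [2.391, 1.119, -0.992]
contact_force: [0.5, -0.7, -1.0]
opening: 57.6
gripper_force: 64.1
```

```bash
python3 snap.py w9 >/dev/null; python3 - <<'E'
from plan import *;from ring import *;now()
im,K,T,c=pickle.load(open('w9.pkl','rb'))
for z in(0,23):print('expect',z,[np.round(proj(K,T,np.array([456,-354.5,z])),1)],[np.round(proj(K,T,np.array([456,-354.5,z])+30*v),1) for v in(Hw,-Hw,np.array([Hw[1],-Hw[0],0]),np.array([-Hw[1],Hw[0],0]))])
f=im.astype(int);d=f[...,0]-f[...,2]
m=((d>-2)&(f.max(2)>85)).astype(np.uint8)
for c in cv2.findContours(m,cv2.RETR_EXTERNAL,cv2.CHAIN_APPROX_NONE)[0]:
    if cv2.contourArea(c)>150:print(cv2.boundingRect(c),cv2.contourArea(c))
for row in range(230,330,8):print(row,[tuple(im[row,x]) for x in ()], ''.join('#' if m[row,x] else ('.' if f[row,x].max()>60 else 'x') for x in range(150,360,3)))
for n,u in(('scene',None),('side',None)):
    S=cap(n);e=rings(S[0],6,25);print(n,[[round(k,1) for k in q]+onz(S[1],S[2],q[:2],15).round(1).tolist() for q in e])
E
```

```text
t 14.12 g [ 456.5 -353.9   97.6] tilt -44.9 h 50.1 F [ 0.1  0.4 -0.7] op 57.1 gf 64.1 q [-0.37  0.59  1.68 -0.77  1.28  0.71]
expect 0 [array([254.4, 116.9])] [array([254.5,  79.8]), array([254.4, 144.8]), array([300.7, 117.1]), array([208.1, 116.7])]
expect 23 [array([254.3, 145.9])] [array([254.3, 111.3]), array([254.2, 171.4]), array([303.4, 146.1]), array([205.2, 145.7])]
(100, 366, 22, 18) 204.0
(11, 317, 45, 26) 216.5
(196, 206, 119, 67) 6549.5
(205, 86, 98, 86) 6744.5
230 [] .................##########..............##############...............
238 [] ............xxxxx###..............................####.xxx............
246 [] .........xxxxxxx..#...###..........#..#######.......##.xxxxxxx........
254 [] ......xxxxxxxxx.###................................###.xxxxxxxxx......
262 [] .....xxxxxxxxxx.######............................#####xxxxxxxxxxx....
270 [] ...xxxxxxxxxxxxxx.#......####################.....x...xxxxxxxxxxxxx...
278 [] xxxxxxxx.#xxxxxxx............xxxxx........x......xxx..xxxxxx..xxxxxxxx
286 [] xxxxxxxxxxxxxxxx............xxxxxxxxxxxxxxx..#.xxxxxxx.xxxxxxxxxxxxxxx
294 [] xxxxxxxxxxxxxxx.............xxxxxxxxxxxxxxxx##...#.#.##xxxxxxxxxxxxxxx
302 [] xxxxxxxxxxxxxx.............xxxxxxxxxxxxxxxxx#.##...#...#xxxxxxxxxxxxxx
310 [] xxxxxxxxxxxxx..............xxxxxxx.xx..x...x.............xxxxxxxxxxxxx
318 [] xxxxxxxxxxxxx.............xx.xxxxxx.xx.xxxxxx............xxxxxxxxxxxxx
326 [] xxxxxxxxxxxxxx............xxxxxxxxxxxxxxxxxxx...........xxxxxxxxxxxxxx
scene [[227.4, 222.6, 10.7, 12.1, 85.4, 612.3, 86.1, 15.0], [234.5, 113.5, 7.3, 8.1, 61.8, 996.6, -448.9, 15.0]]
side [[216.4, 276.9, 10.2, 12.1, 94.1, 453.3, -359.8, 15.0], [283.3, 122.5, 13.9, 14.8, 152.2, 744.0, 746.8, 15.0]]
```

```bash
python3 - <<'E'
from plan import *;from ring import *;g,M=now()
im,K,T,c=pickle.load(open('w9.pkl','rb'))
C=g+[0,0,-9]-Hw
for l,P in(('nearskirt',C+30*Hw+[0,0,-8.5]),('nearrim',C+21.5*Hw+[0,0,-11.5]),('fartop',C-30*Hw+[0,0,11.5]),('neartop',C+30*Hw+[0,0,11.5]),('nearring',C+30*Hw+[0,0,4.5])):
    print(l,np.round(proj(K,T,P),1),'+1h',np.round(proj(K,T,P+Hw)[1]-proj(K,T,P)[1],2),'+1z',np.round(proj(K,T,P+[0,0,1])[1]-proj(K,T,P)[1],2))
f=im.astype(int)
print([(r,f[r,250:259].mean((0,1)).round(0)) for r in range(196,285,2)] and [(r,int(f[r,250:259].mean())) for r in range(196,286,2)])
cv2.imwrite('pics/w9z.png',cv2.convertScaleAbs(cv2.resize(im[70:300,150:360][::-1,::-1],(630,600)),alpha=1.5))
E
```

```text
t 14.22 g [ 456.8 -354.6   99.5] tilt -44.9 h 49.8 F [ 0.   0.5 -0.2] op 57.2 gf 64.1 q [-0.38  0.59  1.68 -0.77  1.28  0.71]
nearskirt [255.2 217.6] +1h -0.89 +1z 2.19
nearrim [255.2 218.5] +1h -0.82 +1z 2.05
fartop [254.8 288.8] +1h -0.27 +1z 1.81
neartop [255.1 264.9] +1h -0.59 +1z 2.56
nearring [255.1 247.5] +1h -0.71 +1z 2.42
[(196, 132), (198, 132), (200, 132), (202, 132), (204, 132), (206, 119), (208, 105), (210, 112), (212, 125), (214, 123), (216, 121), (218, 121), (220, 121), (222, 121), (224, 121), (226, 121), (228, 114), (230, 100), (232, 95), (234, 84), (236, 90), (238, 91), (240, 92), (242, 96), (244, 111), (246, 112), (248, 110), (250, 117), (252, 131), (254, 125), (256, 116), (258, 118), (260, 120), (262, 122), (264, 120), (266, 119), (268, 108), (270, 101), (272, 88), (274, 62), (276, 59), (278, 60), (280, 32), (282, 32), (284, 33)]
```

Emit:
{"method": "carry_out", "body": {"series": [[1,0.84,-0.07,0.8,0,0,0],[1,0.84,0,0.84,0,0,0],[1,0.84,0,0.84,0,0,0],[1,0.84,0,0.84,0,0,0],[1,0,0,0,0,0,0],[1,0,0,0,0,0,0],[1,0,0,0,0,0,0]]}}

```text
time_s: 14.8
position: [527.1, -270.2, 161.5]
ee_rot: [2.389, 1.112, -0.989]
contact_force: [0.7, 0.2, -0.2]
opening: 57.4
gripper_force: 64.1
```

```bash
python3 snap.py w10 >/dev/null; python3 - <<'E'
from plan import *;from ring import *;g,M=now()
im,K,T,c=pickle.load(open('w10.pkl','rb'));f=im.astype(int)
print([(r,int(f[r,250:259].mean())) for r in range(130,290,2)])
S=np.array([456,-354.5,0])
for l,P in(('stack fartop',S-30*Hw+[0,0,23]),('stack neartop',S+30*Hw+[0,0,23]),('nearskirt',g+29*Hw+[0,0,-17.5]),('gap',g+29*Hw+[0,0,-5]),('neartop',g+29*Hw+[0,0,2.5])):
    print(l,np.round(proj(K,T,P),1))
E
```

```text
t 14.85 g [ 457.  -354.5   52.3] tilt -45.0 h 49.8 F [ 0.6 -0.9 -0.5] op 57.1 gf 64.1 q [-0.37  0.65  1.72 -0.8   1.22  0.79]
[(130, 137), (132, 137), (134, 136), (136, 134), (138, 130), (140, 127), (142, 125), (144, 104), (146, 83), (148, 71), (150, 83), (152, 102), (154, 110), (156, 111), (158, 119), (160, 117), (162, 114), (164, 114), (166, 114), (168, 115), (170, 119), (172, 99), (174, 94), (176, 95), (178, 96), (180, 109), (182, 119), (184, 114), (186, 125), (188, 129), (190, 126), (192, 107), (194, 104), (196, 103), (198, 104), (200, 103), (202, 104), (204, 103), (206, 106), (208, 108), (210, 115), (212, 126), (214, 125), (216, 124), (218, 124), (220, 123), (222, 121), (224, 123), (226, 124), (228, 120), (230, 103), (232, 97), (234, 86), (236, 94), (238, 95), (240, 94), (242, 98), (244, 114), (246, 114), (248, 112), (250, 121), (252, 134), (254, 128), (256, 120), (258, 119), (260, 122), (262, 123), (264, 124), (266, 122), (268, 119), (270, 122), (272, 123), (274, 110), (276, 73), (278, 60), (280, 22), (282, 18), (284, 33), (286, 33), (288, 34)]
stack fartop [252.2 230.9]
stack neartop [251.3 186. ]
nearskirt [253.  210.7]
gap [253.  238.8]
neartop [253.1 257.1]
```

Emit:
{"method": "carry_out", "body": {"series": [[1,0.17,-0.08,0.13,0,0,0],[1,0.14,0,0.14,0,0,0],[1,0.14,0,0.14,0,0,0],[1,0,0,0,0,0,0],[1,0,0,0,0,0,0]]}}

```text
time_s: 15.27
position: [526.6, -269.4, 155.6]
ee_rot: [2.389, 1.112, -0.988]
contact_force: [-0.3, -0.1, -0.5]
opening: 57.1
gripper_force: 64.1
```

```bash
python3 - <<'E'
from plan import *;now()
E
```

```text
t 15.27 g [ 456.3 -353.6   46. ] tilt -45.0 h 49.8 F [-0.3 -0.1 -0.5] op 57.1 gf 64.1 q [-0.37  0.65  1.72 -0.8   1.21  0.8 ]
```

Emit:
{"method": "carry_out", "body": {"series": [[1,0.07,0,0.07,0,0,0],[1,0.07,0,0.07,0,0,0],[1,0,0,0,0,0,0],[1,0,0,0,0,0,0]]}}

```text
time_s: 15.6
position: [526.6, -269.4, 153.6]
ee_rot: [2.389, 1.112, -0.988]
contact_force: [0.2, -0.7, -1.5]
opening: 57.8
gripper_force: 64.1
```

Emit:
{"method": "carry_out", "body": {"series": [[1,0.07,0,0.07,0,0,0],[1,0.04,0,0.04,0,0,0],[1,0,0,0,0,0,0],[1,0,0,0,0,0,0]]}}

```text
time_s: 15.93
position: [526.6, -269.5, 152.4]
ee_rot: [2.389, 1.112, -0.988]
contact_force: [1.1, 1.4, 1.3]
opening: 57.3
gripper_force: 64.4
```

Emit:
{"method": "carry_out", "body": {"series": [[1,0.07,0,0.07,0,0,0],[1,0,0,0,0,0,0],[1,0,0,0,0,0,0]]}}

```text
time_s: 16.18
position: [526.4, -269.3, 152.0]
ee_rot: [2.388, 1.111, -0.99]
contact_force: [-0.2, 3.5, 5.8]
opening: 57.6
gripper_force: 64.8
```

Emit:
{"method": "carry_out", "body": {"series": [[0.2,0,0,0,0,0,0],[-1,0,0,0,0,0,0],[-1,0,0,0,0,0,0],[-1,0,0,0,0,0,0],[-1,0,0,-1.5,0,0,0],[-1,0,0,-2.5,0,0,0],[-1,0,0,-2.5,0,0,0],[-1,0,0,-2,0,0,0]]}}

```text
time_s: 16.85
position: [565.9, -222.8, 211.9]
ee_rot: [2.389, 1.112, -0.987]
contact_force: [0.6, -0.6, 0.3]
opening: 85.6
gripper_force: 0.0
```

Emit:
{"method": "carry_out", "body": {"series": [[-1,0,0,0,0,0,0],[-1,0,0,0,0,0,0],[-1,0,0,0,0,0,0]]}}

```text
time_s: 17.1
position: [564.5, -223.5, 210.3]
ee_rot: [2.389, 1.113, -0.99]
contact_force: [-0.5, -0.4, 0.3]
opening: 85.5
gripper_force: 0.0
```

```bash
python3 snap.py w11 >/dev/null; python3 - <<'E'
from plan import *;from ring import *;g,M=now()
im,K,T,c=pickle.load(open('w11.pkl','rb'));f=im.astype(int)
S=np.array([456,-354.5,0])
lat=np.array([Hw[1],-Hw[0],0])
for z in(3,23,43,46):print(z,'far',np.round(proj(K,T,S-30*Hw+[0,0,z]),1),'near',np.round(proj(K,T,S+30*Hw+[0,0,z]),1),'lat',np.round(proj(K,T,S+30*lat+[0,0,z]),1),np.round(proj(K,T,S-30*lat+[0,0,z]),1))
d=f[...,0]-f[...,2];m=((d>-2)&(f.max(2)>85)).astype(np.uint8);m=cv2.morphologyEx(m,cv2.MORPH_CLOSE,np.ones((5,5),np.uint8))
for c in cv2.findContours(m,cv2.RETR_EXTERNAL,cv2.CHAIN_APPROX_NONE)[0]:
    if cv2.contourArea(c)>1000:print(cv2.boundingRect(c),cv2.contourArea(c))
cx=int(proj(K,T,S+[0,0,30])[0]);print(cx,[(r,int(f[r,cx-4:cx+5].mean())) for r in range(60,280,2)])
for r in range(100,270,6):
    x=np.where(m[r,150:360])[0]+150
    if len(x):print(r,x.min(),x.max(),end=' | ')
E
```

```text
t 17.15 g [ 493.7 -307.6  100.6] tilt -45.1 h 49.9 F [-0.  -0.9  0.3] op 85.4 gf 0.0 q [-0.29  0.61  1.62 -0.73  1.36  0.74]
3 far [254.6 181.7] near [254.6 142.3] lat [290.6 164.2] [218.6 164.3]
23 far [254.6 201.3] near [254.6 165.3] lat [292.1 185.3] [217.2 185.4]
43 far [254.7 222.3] near [254.7 190.3] lat [293.7 208.2] [215.7 208.3]
46 far [254.7 225.6] near [254.7 194.3] lat [293.9 211.7] [215.5 211.9]
(217, 144, 78, 77) 5062.0
254 [(60, 126), (62, 126), (64, 127), (66, 127), (68, 126), (70, 126), (72, 126), (74, 126), (76, 126), (78, 126), (80, 126), (82, 127), (84, 126), (86, 127), (88, 127), (90, 127), (92, 127), (94, 127), (96, 126), (98, 127), (100, 127), (102, 127), (104, 127), (106, 126), (108, 126), (110, 127), (112, 126), (114, 127), (116, 126), (118, 126), (120, 126), (122, 126), (124, 127), (126, 126), (128, 125), (130, 115), (132, 110), (134, 108), (136, 105), (138, 97), (140, 69), (142, 66), (144, 89), (146, 101), (148, 106), (150, 107), (152, 104), (154, 106), (156, 106), (158, 86), (160, 88), (162, 100), (164, 106), (166, 112), (168, 117), (170, 117), (172, 114),
[... 158 characters left out ...]
, 113), (202, 114), (204, 114), (206, 114), (208, 115), (210, 114), (212, 110), (214, 110), (216, 114), (218, 121), (220, 131), (222, 126), (224, 125), (226, 125), (228, 124), (230, 124), (232, 125), (234, 124), (236, 125), (238, 124), (240, 124), (242, 124), (244, 124), (246, 124), (248, 124), (250, 123), (252, 104), (254, 42), (256, 12), (258, 11), (260, 12), (262, 12), (264, 12), (266, 12), (268, 13), (270, 10), (272, 12), (274, 13), (276, 12), (278, 26)]
148 233 279 | 154 224 286 | 160 220 289 | 166 219 290 | 172 218 290 | 178 217 291 | 184 218 292 | 190 218 293 | 196 218 294 | 202 217 294 | 208 218 293 | 214 225 287 | 220 246 268 | 226 150 150 | 250 240 240 | 256 187 187 | 268 233 292 |
```

Numbers from w11: the top face's near and far edges sit at rows 190 and 221, against 190 and 222 expected for z 43, so dish_a is nested. Its lateral offset is under 1 mm. Now to dish_b.

```bash
python3 - <<'E'
from plan import *
plan([((550,-135,170),rot(np.radians(64),0)),((603,35,70),rot(H,Q))])
E
```

```text
7 rows to [550.0, -135.0, 170.0]
[[-1, -0.74, -1.15, -2.31, -0.014, 0.112, -0.033], [-1, -0.44, -1.09, -2.19, -0.013, 0.112, -0.033], [-1, -0.16, -1.0, -2.04, -0.014, 0.111, -0.034], [-1, 0.09, -0.92, -1.86, -0.014, 0.112, -0.033], [-1, 0.32, -0.83, -1.66, -0.013, 0.112, -0.033], [-1, 0.52, -0.74, -1.42, -0.014, 0.112, -0.033], [-1, 0.7, -0.64, -1.17, -0.014, 0.111, -0.034]]
7 rows to [603.0, 35.0, 70.0]
[[-1, 0.79, -0.15, 1.53, 0.013, 0.112, -0.032], [-1, 0.63, -0.06, 1.8, 0.013, 0.111, -0.032], [-1, 0.43, 0.05, 2.05, 0.014, 0.112, -0.031], [-1, 0.2, 0.13, 2.29, 0.013, 0.112, -0.032], [-1, -0.05, 0.22, 2.49, 0.013, 0.112, -0.032], [-1, -0.33, 0.31, 2.66, 0.013, 0.111, -0.032], [-1, -0.63, 0.37, 2.8, 0.014, 0.112, -0.032]]
```

Emit:
{"method": "carry_out", "body": {"series": [[-1,-0.75,-1.15,-2.3,-0.014,0.112,-0.033],[-1,-0.45,-1.1,-2.2,-0.014,0.112,-0.033],[-1,-0.15,-1,-2.05,-0.014,0.112,-0.033],[-1,0.1,-0.9,-1.85,-0.014,0.112,-0.033],[-1,0.3,-0.85,-1.65,-0.014,0.112,-0.033],[-1,0.5,-0.75,-1.4,-0.014,0.112,-0.033],[-1,0.7,-0.65,-1.15,-0.014,0.112,-0.033]]}}

```text
time_s: 17.73
position: [549.1, -134.8, 326.0]
ee_rot: [2.662, 1.665, 0.013]
contact_force: [-0.2, -0.5, -0.9]
opening: 85.6
gripper_force: 0.0
```

Emit:
{"method": "carry_out", "body": {"series": [[-1,0.8,-0.15,1.55,0.013,0.112,-0.032],[-1,0.65,-0.05,1.8,0.013,0.112,-0.032],[-1,0.45,0.05,2.05,0.013,0.112,-0.032],[-1,0.2,0.15,2.3,0.013,0.112,-0.032],[-1,-0.05,0.2,2.5,0.013,0.112,-0.032],[-1,-0.35,0.3,2.65,0.013,0.112,-0.032],[-1,-0.65,0.35,2.8,0.013,0.112,-0.032]]}}

```text
time_s: 18.32
position: [579.4, -72.4, 178.8]
ee_rot: [-1.97, -1.583, -0.831]
contact_force: [0.8, 0.4, -1.2]
opening: 85.2
gripper_force: 0.0
```

Emit:
{"method": "carry_out", "body": {"series": [[-1,0,0,0,0,0,0],[-1,0,0,0,0,0,0],[-1,0,0,0,0,0,0]]}}

```text
time_s: 18.57
position: [579.8, -72.3, 180.1]
ee_rot: [-1.973, -1.586, -0.824]
contact_force: [-0.9, 0.2, 0.4]
opening: 85.6
gripper_force: 0.0
```

```bash
python3 snap.py w12b >/dev/null; python3 - <<'E'
from plan import *;from ring import *
now()
im,K,T,c=pickle.load(open('w12b.pkl','rb'))
for e in rings(im,25,120): print([round(k,1) for k in e],onz(K,T,e[:2],11).round(1))
A=pickle.load(open('w2.pkl','rb'))
plan([((616.0,83.0,23),rot(H,Q))])
E
```

```text
t 18.62 g [604.8  34.6  71.6] tilt 45.0 h 78.0 F [ 0.4 -0.7  0.6] op 85.4 gf 0.0 q [-0.47  0.57  1.82  0.85  1.16 -0.78]
[254.2, 219.1, 41.3, 42.1, 152.1] [615.4  80.2  11. ]
2 rows to [616.0, 83.0, 23.0]
[[-1, 0.04, 0.05, 3.47, 0.003, 0.0, 0.003], [-1, 0.04, 0.06, 3.48, 0.004, 0.0, 0.003]]
```

Emit:
{"method": "carry_out", "body": {"series": [[-1,0,0.03,2.3,0,0,0],[-1,0,0,2.3,0,0,0],[-0.6,0,0,1.4,0,0,0],[-0.6,0,0,0.85,0,0,0],[-0.6,0,0,0,0,0,0],[-0.6,-0.15,0,0.15,0,0,0],[-0.6,-0.15,0,0.15,0,0,0],[-0.6,0,0,0,0,0,0]]}}

```text
time_s: 19.28
position: [591.4, -25.0, 127.8]
ee_rot: [-1.972, -1.587, -0.827]
contact_force: [-0.1, 0.5, 0.2]
opening: 68.2
gripper_force: 0.0
```

Emit:
{"method": "carry_out", "body": {"series": [[-0.6,0,0,0,0,0,0],[-0.6,0,0,0,0,0,0]]}}

```text
time_s: 19.45
position: [591.3, -24.9, 127.7]
ee_rot: [-1.972, -1.587, -0.826]
contact_force: [-0.2, 0.3, 0.0]
opening: 68.4
gripper_force: 0.0
```

```bash
python3 - <<'E'
from plan import *
now()
plan([((615.0,82.2,16.2),rot(H,Q))])
E
```

```text
t 19.45 g [616.   82.2  18.4] tilt 45.1 h 77.9 F [-0.2  0.3  0. ] op 68.4 gf 0.0 q [-0.39  0.65  1.87  0.94  1.04 -0.85]
1 rows to [615.0, 82.2, 16.2]
[[-1, -0.13, -0.01, 0.14, 0.006, -0.002, 0.005]]
```

Emit:
{"method": "carry_out", "body": {"series": [[-0.6,-0.13,-0.05,0.13,0,0,0],[-0.6,0,0,0,0,0,0],[0,0,0,0,0,0,0],[1,0,0,0,0,0,0],[1,0,0,0,0,0,0],[1,0,0,0,0,0,0]]}}

```text
time_s: 19.95
position: [590.8, -24.3, 125.9]
ee_rot: [-1.971, -1.587, -0.826]
contact_force: [-0.5, -0.0, 3.9]
opening: 57.3
gripper_force: 63.9
```

```bash
python3 - <<'E'
from plan import *
g,M=now()
plan([(g+[0,0,44],M,1),((516.9,-85.4,120),rot(H,-Q),1)],dmax=30)
E
```

```text
t 19.95 g [615.4  82.8  16.6] tilt 45.2 h 77.9 F [-0.5 -0.   3.9] op 57.3 gf 63.9 q [-0.39  0.65  1.87  0.94  1.04 -0.85]
2 rows to [615.4, 82.8, 60.6]
[[1, 1.56, 0.02, -1.55, 0.0, 0.0, 0.0], [1, 1.56, 0.01, -1.55, 0.0, 0.0, 0.0]]
13 rows to [516.9, -85.4, 120.0]
[[1, 1.19, -0.45, -1.22, 0.001, -0.121, 0.0], [1, 1.04, -0.44, -1.14, 0.0, -0.121, 0.0], [1, 0.89, -0.45, -1.02, 0.001, -0.121, 0.0], [1, 0.76, -0.45, -0.89, 0.001, -0.121, 0.0], [1, 0.65, -0.45, -0.75, 0.0, -0.121, 0.0], [1, 0.55, -0.45, -0.6, 0.001, -0.121, 0.0], [1, 0.48, -0.45, -0.43, 0.0, -0.121, 0.0], [1, 0.41, -0.45, -0.26, 0.001, -0.121, 0.0]]
[[1, 0.39, -0.45, -0.08, 0.001, -0.121, 0.0], [1, 0.37, -0.45, 0.1, 0.0, -0.121, 0.0], [1, 0.38, -0.45, 0.28, 0.001, -0.121, 0.0], [1, 0.42, -0.45, 0.45, 0.001, -0.121, 0.0], [1, 0.46, -0.45, 0.64, 0.0, -0.121, 0.0]]
```

Emit:
{"method": "carry_out", "body": {"series": [[1,0.5,0,-0.5,0,0,0],[1,1.3,0,-1.3,0,0,0],[1,1.3,0,-1.3,0,0,0],[1,0,0,0,0,0,0]]}}

```text
time_s: 20.28
position: [591.3, -24.3, 172.3]
ee_rot: [-1.971, -1.59, -0.831]
contact_force: [-0.6, -0.4, -0.4]
opening: 57.4
gripper_force: 64.0
```

Emit:
{"method": "carry_out", "body": {"series": [[1,1.2,-0.45,-1.2,0,-0.121,0],[1,1.05,-0.45,-1.15,0,-0.121,0],[1,0.9,-0.45,-1,0,-0.121,0],[1,0.75,-0.45,-0.9,0,-0.121,0],[1,0.65,-0.45,-0.75,0,-0.121,0],[1,0.55,-0.45,-0.6,0,-0.121,0],[1,0.5,-0.45,-0.45,0,-0.121,0],[1,0.4,-0.45,-0.25,0,-0.121,0]]}}

```text
time_s: 20.95
position: [559.7, 7.4, 250.2]
ee_rot: [2.349, 1.884, -0.209]
contact_force: [-0.7, 0.8, -1.8]
opening: 57.5
gripper_force: 64.1
```

Emit:
{"method": "carry_out", "body": {"series": [[1,0.4,-0.45,-0.1,0,-0.121,0],[1,0.35,-0.45,0.1,0,-0.121,0],[1,0.4,-0.45,0.3,0,-0.121,0],[1,0.4,-0.45,0.45,0,-0.121,0],[1,0.45,-0.45,0.65,0,-0.121,0],[1,0,0,0,0,0,0],[1,0,0,0,0,0,0],[1,0,0,0,0,0,0]]}}

```text
time_s: 21.62
position: [540.5, 21.8, 229.0]
ee_rot: [1.974, 1.58, -0.808]
contact_force: [0.5, 0.1, 0.6]
opening: 57.8
gripper_force: 64.1
```

```bash
python3 - <<'E'
from plan import *
g,M=now()
plan([((516.9,-85.4,62),rot(H,-Q),1)],dmax=15)
E
```

```text
t 21.62 g [517.7 -85.  119.1] tilt -44.8 h 77.1 F [0.5 0.1 0.6] op 57.8 gf 64.1 q [ 0.15  0.51  1.78 -0.76  1.29  0.75]
4 rows to [516.9, -85.4, 62.0]
[[1, 1.01, -0.01, 1.02, 0.001, -0.001, -0.001], [1, 1.01, 0.0, 1.02, 0.002, -0.001, -0.001], [1, 1.01, 0.0, 1.02, 0.001, 0.0, -0.002], [1, 1.01, 0.0, 1.03, 0.001, -0.001, -0.001]]
```

Emit:
{"method": "carry_out", "body": {"series": [[1,0.8,0,0.8,0,0,0],[1,0.8,0,0.8,0,0,0],[1,0.8,0,0.8,0,0,0],[1,0.8,0,0.8,0,0,0],[1,0.8,0,0.8,0,0,0],[1,0,0,0,0,0,0],[1,0,0,0,0,0,0],[1,0,0,0,0,0,0]]}}

```text
time_s: 22.28
position: [540.8, 21.6, 172.5]
ee_rot: [1.972, 1.578, -0.811]
contact_force: [-0.2, 0.1, -0.7]
opening: 57.8
gripper_force: 64.1
```

```bash
python3 - <<'E'
from plan import *
g,M=now()
plan([((516.9,-85.4,38),rot(H,-Q),1)],dmax=15)
E
```

```text
t 22.28 g [517.8 -85.6  62.9] tilt -45.0 h 77.1 F [-0.2  0.1 -0.7] op 57.8 gf 64.1 q [ 0.15  0.59  1.82 -0.79  1.2   0.84]
2 rows to [516.9, -85.4, 38.0]
[[1, 0.88, -0.02, 0.88, 0.002, 0.0, -0.002], [1, 0.88, -0.01, 0.88, 0.003, 0.0, -0.003]]
```

Emit:
{"method": "carry_out", "body": {"series": [[1,0.44,0,0.44,0,0,0],[1,0.44,-0.05,0.44,0,0,0],[1,0.44,0,0.44,0,0,0],[1,0.44,0,0.44,0,0,0],[1,0,0,0,0,0,0],[1,0,0,0,0,0,0]]}}

```text
time_s: 22.78
position: [540.2, 21.7, 147.2]
ee_rot: [1.972, 1.579, -0.812]
contact_force: [0.0, -0.7, -1.5]
opening: 57.8
gripper_force: 64.1
```

```bash
python3 - <<'E'
from plan import *
g,M=now()
E
```

```text
t 22.78 g [517.1 -85.5  37.6] tilt -45.0 h 77.2 F [ 0.  -0.7 -1.5] op 57.8 gf 64.1 q [ 0.15  0.62  1.84 -0.81  1.17  0.89]
```

Emit:
{"method": "carry_out", "body": {"series": [[1,0.07,0,0.07,0,0,0],[1,0.07,0,0.07,0,0,0],[1,0,0,0,0,0,0],[1,0,0,0,0,0,0]]}}

```text
time_s: 23.12
position: [540.4, 21.7, 145.9]
ee_rot: [1.972, 1.578, -0.81]
contact_force: [0.3, -1.0, -0.7]
opening: 57.7
gripper_force: 64.1
```

Emit:
{"method": "carry_out", "body": {"series": [[1,0.07,0,0.07,0,0,0],[1,0.04,0,0.04,0,0,0],[1,0,0,0,0,0,0],[1,0,0,0,0,0,0]]}}

```text
time_s: 23.45
position: [540.2, 21.6, 144.7]
ee_rot: [1.972, 1.577, -0.811]
contact_force: [-0.6, 1.3, 4.6]
opening: 57.7
gripper_force: 64.6
```

Emit:
{"method": "carry_out", "body": {"series": [[0,0,0,0,0,0,0],[-1,0,0,0,0,0,0],[-1,0,0,0,0,0,0],[-1,0,0,0,0,0,0],[-1,0,0,-1.5,0,0,0],[-1,0,0,-2.5,0,0,0],[-1,0,0,-2.5,0,0,0],[-1,0,0,0,0,0,0]]}}

```text
time_s: 24.12
position: [551.9, 68.9, 192.5]
ee_rot: [1.972, 1.578, -0.801]
contact_force: [0.0, -0.1, -0.5]
opening: 85.4
gripper_force: 0.0
```

Emit:
{"method": "carry_out", "body": {"series": [[-1,-2.9,0,-0.05,0,0.112,0],[-1,-2.9,0,-0.15,0,0.113,0],[-1,-2.85,0,-0.3,0,0.112,0],[-1,-2.8,0,-0.4,0,0.113,0],[-1,-2.75,0,-0.55,0,0.112,0],[-1,-2.65,0,-0.65,0,0.113,0],[-1,-2.55,0,-0.75,0,0.112,0]]}}

```text
time_s: 24.7
position: [513.7, -91.6, 301.3]
ee_rot: [2.447, 1.964, 0.017]
contact_force: [0.1, 0.7, -1.6]
opening: 85.3
gripper_force: 0.0
```

Emit:
{"method": "carry_out", "body": {"series": [[-1,-2.3,0,1.1,0,0.112,0],[-1,-2.4,0,1,0,0.112,0],[-1,-2.5,0,0.95,0,0.113,0],[-1,-2.6,0,0.85,0,0.112,0],[-1,-2.7,0,0.75,0,0.112,0],[-1,-2.75,0,0.65,0,0.112,0],[-1,-2.8,0,0.55,0,0.113,0],[-1,0,0,0,0,0,0]]}}

```text
time_s: 25.37
position: [481.1, -240.1, 178.0]
ee_rot: [-1.975, -1.572, -0.823]
contact_force: [-1.1, -0.6, -1.1]
opening: 85.1
gripper_force: 0.0
```

Emit:
{"method": "carry_out", "body": {"series": [[-1,0,0,0,0,0,0],[-1,0,0,0,0,0,0],[-1,0,0,0,0,0,0]]}}

```text
time_s: 25.62
position: [483.1, -234.6, 186.4]
ee_rot: [-1.971, -1.591, -0.825]
contact_force: [-0.7, -0.7, 0.1]
opening: 85.5
gripper_force: 0.0
```

```bash
python3 - <<'E'
from plan import *;now()
plan([((513.6,-98.6,35.7)-30*rot(H,Q)[:,2],rot(H,Q)),((513.6,-98.6,35.7),rot(H,Q))])
E
```

```text
t 25.62 g [ 507.6 -127.7   76.8] tilt 45.0 h 78.1 F [-0.7 -0.7  0.1] op 85.5 gf 0.0 q [-0.8   0.56  1.83  0.66  1.31 -0.95]
1 rows to [509.0, -119.3, 56.9]
[[-1, -0.8, 0.02, 2.0, 0.005, 0.0, 0.007]]
1 rows to [513.6, -98.6, 35.7]
[[-1, 0.0, 0.0, 3.0, 0.0, 0.0, 0.0]]
```

Emit:
{"method": "carry_out", "body": {"series": [[-1,-0.8,0,2,0.005,0,0.006],[-1,0,0,1.6,0,0,0],[-1,0.1,0,1.5,0,0,0],[-1,0,0,0,0,0,0],[-1,0,0,0,0,0,0],[-1,0,0,0,0,0,0]]}}

```text
time_s: 26.12
position: [490.4, -205.0, 145.5]
ee_rot: [-1.972, -1.585, -0.819]
contact_force: [0.7, 0.2, 0.6]
opening: 85.5
gripper_force: 0.0
```

```bash
python3 - <<'E'
from plan import *;now()
plan([((513.9,-97.2,35.7),rot(H,Q))])
E
```

```text
t 26.12 g [514.3 -98.1  35.9] tilt 45.0 h 77.7 F [0.7 0.2 0.6] op 85.5 gf 0.0 q [-0.75  0.61  1.88  0.71  1.22 -0.99]
1 rows to [513.9, -97.2, 35.7]
[[-1, 0.04, -0.04, 0.07, 0.001, 0.0, 0.002]]
```

Emit:
{"method": "carry_out", "body": {"series": [[-1,0.04,-0.04,0.07,0,0,0],[-0.5,0,0,0,0,0,0],[0,0,0,0,0,0,0],[1,0,0,0,0,0,0],[1,0,0,0,0,0,0],[1,0,0,0,0,0,0]]}}

```text
time_s: 26.62
position: [489.4, -205.1, 144.1]
ee_rot: [-1.971, -1.581, -0.819]
contact_force: [-2.5, -3.6, 4.9]
opening: 57.3
gripper_force: 62.8
```

```bash
python3 - <<'E'
from plan import *;g,M=now()
E
```

```text
t 26.62 g [513.2 -97.8  34.8] tilt 45.2 h 77.4 F [-2.5 -3.6  4.9] op 57.3 gf 62.8 q [-0.75  0.61  1.89  0.71  1.22 -0.99]
```

Emit:
{"method": "carry_out", "body": {"series": [[1,0.4,0,-0.4,0,0,0],[1,1.2,0,-1.2,0,0,0],[1,1.8,0,-1.8,0,0,0],[1,1.8,0,-1.8,0,0,0],[1,1.5,0,-1.5,0,0,0],[1,0.75,0,-0.75,0,0,0],[1,0,0,0,0,0,0],[1,0,0,0,0,0,0]]}}

```text
time_s: 27.28
position: [489.5, -204.9, 248.7]
ee_rot: [-1.972, -1.582, -0.818]
contact_force: [-0.3, -0.7, -1.4]
opening: 57.6
gripper_force: 63.8
```

Emit:
{"method": "carry_out", "body": {"series": [[1,0.25,0.05,-1.1,0,-0.11,0.038],[1,0.15,0.1,-0.95,0,-0.11,0.038],[1,0.05,0.15,-0.8,0,-0.11,0.038],[1,-0.05,0.2,-0.6,0,-0.11,0.038],[1,-0.1,0.3,-0.4,0,-0.11,0.038],[1,-0.15,0.35,-0.2,0,-0.11,0.038],[1,-0.15,0.4,0,0,-0.11,0.038],[1,-0.1,0.5,0.2,0,-0.11,0.038]]}}

```text
time_s: 27.95
position: [502.4, -236.0, 279.0]
ee_rot: [-2.666, -1.595, 0.237]
contact_force: [-1.0, 0.6, -1.0]
opening: 57.3
gripper_force: 64.0
```

Emit:
{"method": "carry_out", "body": {"series": [[1,-0.1,0.55,0.4,0,-0.11,0.038],[1,0,0.65,0.6,0,-0.11,0.038],[1,0.05,0.7,0.75,0,-0.11,0.038],[1,0.2,0.75,0.95,0,-0.11,0.038],[1,0.3,0.8,1.1,0,-0.11,0.038],[1,0.45,0.85,1.25,0,-0.11,0.038],[1,0,0,0,0,0,0],[1,0,0,0,0,0,0]]}}

```text
time_s: 28.62
position: [526.8, -269.7, 224.4]
ee_rot: [2.393, 1.122, -0.996]
contact_force: [-0.3, 1.1, -0.9]
opening: 57.4
gripper_force: 64.0
```

Emit:
{"method": "carry_out", "body": {"series": [[1,0,0,0,0,0,0],[1,0,0,0,0,0,0],[1,0,0,0,0,0,0]]}}

```text
time_s: 28.87
position: [526.8, -270.6, 228.7]
ee_rot: [2.392, 1.114, -0.988]
contact_force: [0.1, 0.6, -0.5]
opening: 57.8
gripper_force: 64.0
```

```bash
cat > pile.py <<'E'
import sys,subprocess
from plan import *;from ring import *;g,M=now()
im,K,T,c=pickle.load(open(sys.argv[1]+'.pkl','rb'));f=im.astype(int)
S=np.array([456,-354.5,0]);lat=np.array([Hw[1],-Hw[0],0])
for z in(3,23,43,63,66):print(z,'far',np.round(proj(K,T,S-30*Hw+[0,0,z]),1),'near',np.round(proj(K,T,S+30*Hw+[0,0,z]),1),'lat',np.round(proj(K,T,S+30*lat+[0,0,z]),1),np.round(proj(K,T,S-30*lat+[0,0,z]),1))
C=g+[0,0,-10]
for l,P in(('nearskirt',C+30*Hw+[0,0,-8.5]),('fartop',C-30*Hw+[0,0,11.5]),('lat+',C+30*lat),('lat-',C-30*lat)):print(l,np.round(proj(K,T,P),1))
d=f[...,0]-f[...,2];m=((d>-2)&(f.max(2)>85)).astype(np.uint8);m=cv2.morphologyEx(m,cv2.MORPH_CLOSE,np.ones((5,5),np.uint8))
for c in cv2.findContours(m,cv2.RETR_EXTERNAL,cv2.CHAIN_APPROX_NONE)[0]:
    if cv2.contourArea(c)>1000:print('box',cv2.boundingRect(c),cv2.contourArea(c))
cx=255;print([(r,int(f[r,cx-4:cx+5].mean())) for r in range(60,290,2)])
for r in range(60,290,6):
    x=np.where(m[r,150:360])[0]+150
    if len(x)>9:print(r,x.min(),x.max(),end=' | ')
E
python3 snap.py w13 >/dev/null; python3 pile.py w13
```

```text
t 28.92 g [ 456.4 -354.5  119. ] tilt -44.9 h 49.9 F [0.4 0.6 0.1] op 57.3 gf 64.0 q [-0.38  0.56  1.67 -0.77  1.31  0.68]
3 far [253.1 123.4] near [252.6  54.9] lat [297.2  93.7] [208.6  93.8]
23 far [253.1 144.5] near [252.5  79.1] lat [299.3 116.4] [206.4 116.6]
43 far [253.  167.6] near [252.4 106.3] lat [301.7 141.5] [203.9 141.6]
63 far [253.  192.8] near [252.3 137.1] lat [304.3 169.3] [201.1 169.4]
66 far [253.  196.8] near [252.3 142.1] lat [304.7 173.8] [200.7 173.9]
nearskirt [252.7 207. ]
fartop [253.3 280.8]
lat+ [312.2 246.6]
lat- [193.9 246.6]
box (196, 204, 120, 76) 7056.5
box (205, 57, 99, 109) 8738.5
[(60, 109), (62, 110), (64, 108), (66, 112), (68, 117), (70, 121), (72, 117), (74, 98), (76, 99), (78, 108), (80, 117), (82, 127), (84, 128), (86, 121), (88, 119), (90, 119), (92, 119), (94, 128), (96, 116), (98, 92), (100, 95), (102, 109), (104, 117), (106, 128), (108, 132), (110, 133), (112, 127), (114, 120), (116, 119), (118, 120), (120, 120), (122, 120), (124, 119), (126, 120), (128, 119), (130, 119), (132, 119), (134, 119), (136, 120), (138, 118), (140, 118), (142,
[... 580 characters left out ...]
40, 92), (242, 107), (244, 112), (246, 107), (248, 112), (250, 126), (252, 127), (254, 118), (256, 116), (258, 117), (260, 116), (262, 119), (264, 120), (266, 120), (268, 114), (270, 102), (272, 98), (274, 84), (276, 57), (278, 63), (280, 52), (282, 34), (284, 29), (286, 28), (288, 28)]
60 235 271 | 66 223 282 | 72 217 290 | 78 212 293 | 84 210 296 | 90 209 296 | 96 208 297 | 102 207 298 | 108 206 300 | 114 206 300 | 120 206 301 | 126 206 302 | 132 205 302 | 138 205 302 | 144 207 300 | 150 211 296 | 156 218 288 | 162 232 276 | 210 214 291 | 216 207 304 | 222 201 310 | 228 150 312 | 234 200 313 | 240 199 309 | 246 201 312 | 252 198 312 | 258 196 315 | 264 198 313 | 270 202 287 | 276 175 229 |
```

Emit:
{"method": "carry_out", "body": {"series": [[1,0.72,-0.08,0.72,0,0,0],[1,0.72,0,0.72,0,0,0],[1,0.72,0,0.72,0,0,0],[1,0.72,0,0.72,0,0,0],[1,0.72,0,0.72,0,0,0],[1,0,0,0,0,0,0],[1,0,0,0,0,0,0],[1,0,0,0,0,0,0]]}}

```text
time_s: 29.58
position: [526.6, -270.0, 176.5]
ee_rot: [2.39, 1.115, -0.992]
contact_force: [0.5, -0.4, -0.8]
opening: 57.3
gripper_force: 64.0
```

```bash
python3 - <<'E'
from plan import *;now()
E
```

```text
t 29.58 g [ 455.9 -353.9   67. ] tilt -45.0 h 50.1 F [ 0.5 -0.4 -0.8] op 57.3 gf 64.0 q [-0.37  0.63  1.71 -0.79  1.24  0.76]
```

Emit:
{"method": "carry_out", "body": {"series": [[1,0.1,0,0.1,0,0,0],[1,0.1,0,0.1,0,0,0],[1,0,0,0,0,0,0],[1,0,0,0,0,0,0]]}}

```text
time_s: 29.92
position: [526.4, -269.9, 174.0]
ee_rot: [2.39, 1.115, -0.991]
contact_force: [-0.4, 0.6, -1.3]
opening: 57.5
gripper_force: 64.0
```

Emit:
{"method": "carry_out", "body": {"series": [[1,0.07,0,0.07,0,0,0],[1,0.04,0,0.04,0,0,0],[1,0,0,0,0,0,0],[1,0,0,0,0,0,0]]}}

```text
time_s: 30.25
position: [526.4, -269.9, 172.3]
ee_rot: [2.39, 1.115, -0.991]
contact_force: [-0.0, -0.1, -1.4]
opening: 57.4
gripper_force: 64.0
```

Emit:
{"method": "carry_out", "body": {"series": [[1,0.07,0,0.07,0,0,0],[1,0.03,0,0.03,0,0,0],[1,0,0,0,0,0,0],[1,0,0,0,0,0,0]]}}

```text
time_s: 30.58
position: [526.4, -270.0, 171.4]
ee_rot: [2.39, 1.114, -0.992]
contact_force: [-0.7, 0.8, 3.9]
opening: 57.1
gripper_force: 64.5
```

Emit:
{"method": "carry_out", "body": {"series": [[0.2,0,0,0,0,0,0],[-1,0,0,0,0,0,0],[-1,0,0,0,0,0,0],[-1,0,0,0,0,0,0],[-1,0,0,-1.5,0,0,0],[-1,0,0,-2.5,0,0,0],[-1,0,0,-2.5,0,0,0],[-1,0,0,-2.5,0,0,0]]}}

```text
time_s: 31.25
position: [567.6, -220.9, 234.6]
ee_rot: [2.391, 1.115, -0.992]
contact_force: [0.5, -0.6, -0.5]
opening: 85.5
gripper_force: 0.0
```

Emit:
{"method": "carry_out", "body": {"series": [[-1,0,0,0,0,0,0],[-1,0,0,0,0,0,0],[-1,0,0,0,0,0,0]]}}

```text
time_s: 31.5
position: [566.8, -221.3, 233.6]
ee_rot: [2.391, 1.116, -0.993]
contact_force: [-1.3, -0.4, -0.1]
opening: 85.2
gripper_force: 0.0
```

```bash
python3 snap.py w14 >/dev/null; python3 pile.py w14; python3 -c "
import cv2
im=cv2.imread('pics/w14.png')[100:280,150:360][::-1,::-1];cv2.imwrite('pics/w14z.png',cv2.convertScaleAbs(cv2.resize(im,(700,600),interpolation=cv2.INTER_CUBIC),alpha=1.4))"
```

```text
t 31.55 g [ 495.7 -305.2  123.8] tilt -45.1 h 50.1 F [0.  0.5 0.1] op 85.2 gf 0.0 q [-0.28  0.59  1.59 -0.72  1.4   0.7 ]
3 far [255.1 162.4] near [255.2 120.8] lat [289.2 143.8] [221.  143.7]
23 far [255.  180.3] near [255.1 141.4] lat [290.5 163. ] [219.7 162.9]
43 far [255.  199.5] near [255.1 163.7] lat [291.8 183.7] [218.3 183.6]
63 far [255.  220.1] near [255.1 188.2] lat [293.3 206.1] [216.8 205.9]
66 far [255.  223.3] near [255.1 192. ] lat [293.5 209.6] [216.6 209.4]
nearskirt [252.2 206.7]
fartop [252.8 280.2]
lat+ [311.5 246.3]
lat- [193.6 246. ]
box (217, 122, 77, 97) 6257.5
[(60, 128), (62, 128), (64, 128), (66, 128), (68, 128), (70, 128), (72, 128), (74, 128), (76, 128), (78, 128), (80, 128), (82, 128), (84, 127), (86, 128), (88, 128), (90, 127), (92, 127), (94, 127), (96, 127), (98, 127), (100, 127), (102, 127), (104, 127), (106, 128), (108, 127), (110, 127), (112, 126), (114, 123), (116, 120), (118, 100), (120, 73), (122, 84), (124, 102), (126, 105), (128, 111), (130, 106), (132, 109), (134, 105), (136, 88), (138, 95), (140, 107), (142, 114), (144, 121), (146, 116), (
[... 345 characters left out ...]
6, 116), (208, 116), (210, 109), (212, 113), (214, 117), (216, 125), (218, 132), (220, 126), (222, 126), (224, 125), (226, 126), (228, 125), (230, 125), (232, 125), (234, 125), (236, 126), (238, 124), (240, 108), (242, 84), (244, 79), (246, 79), (248, 58), (250, 19), (252, 13), (254, 13), (256, 15), (258, 15), (260, 13), (262, 12), (264, 12), (266, 15), (268, 13), (270, 13), (272, 11), (274, 18), (276, 32), (278, 31), (280, 31), (282, 28), (284, 34), (286, 26), (288, 22)]
126 236 275 | 132 227 284 | 138 222 287 | 144 221 288 | 150 221 289 | 156 219 290 | 162 220 291 | 168 220 291 | 174 220 292 | 180 219 292 | 186 219 292 | 192 218 293 | 198 217 293 | 204 218 293 | 210 223 288 | 216 236 273 |
```

View pics/w14z.png

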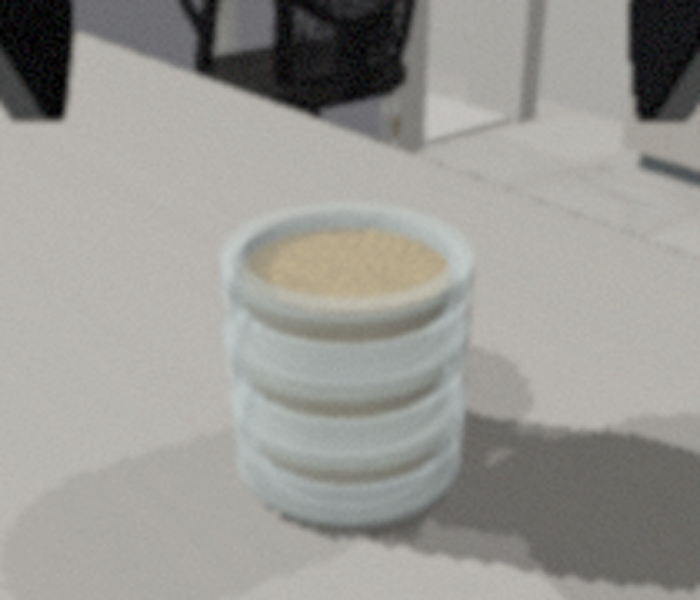

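w14z shows a straight, level pile of three, with the gripper clear. The near and far top edges are at rows 188 and 219, against 188 and 220 expected for a top face at z 63, so both dishes are nested.

```bash
python3 -c "
from plant import ctrl;print(ctrl.job_done())"
```

```text
the job is handed in; nothing more can be done
None
```

Both agar dishes are upside down with their lids on, nested in a straight, level pile on the third dish by the last camera check. I handed the job in at about 31.6 s; the hand-in returned no verdict.

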